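Check the test-bay shield and arm the high-voltage output

TASK

The board in the blue test bay is ready for its high-voltage test. First swing the bay's clear shield lid all the way up to its stop to feel that it does not bind, and shut it fully; then, on the grey arming console, lift the red safety guard right back past upright, flip the toggle under it fully over from the red-dot side to the green-dot side, and close the guard completely again. Leave everything else on the bench where it is.

Things in the scene. Friction and masses are not known exactly. Their poses are not given: they have to be found in the camera images.
- bay: Blue open-topped test bay fixed to the bench, 160 (x) x 180 (y) x 70 mm high, a circuit board inside. Stands on either the left or the right, turned a little. Origin on the bench surface, on the centre line in y; the box runs from x = -60 mm (front wall, facing the robot) to x = +100 mm (far wall); z up.
- shield (a joint): Angle of the clear shield lid in rad: 0 shut, 1.57 upright, which is its stop. Starts ajar. It is hinged along the far top edge of the bay, its front edge rises as the value grows, and hinge friction (0.28 N m) holds it at any angle where it is left; moving it takes 1 to 3 N at the bar.
- shield_hinge (a point): Middle of the shield's hinge line: 100 mm in +x and 73.5 mm up in the bay's frame; the line runs along the bay's y. Its axes turn with the lid and equal the bay's when the lid is shut.
- shield_bar (a point): Middle of the shield's yellow round pull bar, 12 mm thick, 100 mm long along the bay's y, 202 mm from the hinge line, in the plane of the lid (7 mm thick, 160 mm deep, 180 mm wide). Open gap of 36 mm between bar and lid; its two end arms are 88 mm apart. It can be pinched from above across the bar at every angle of the lid, and turns in the grip as the lid swings.
- console: Grey arming console fixed to the bench, 162 (x) x 150 (y) x 50 mm high, on the other side from the bay, turned a little. Origin on the bench surface under the guard's hinge line, on the centre line in y; the case runs from x = -150 mm (front, facing the robot) to x = +12 mm; z up. Two terminal posts 14 mm high stand on its top at x = -132 mm, y = +-55 mm.
- guard (a joint): Angle of the red safety guard in rad: 0 closed (flat on the console), 1.57 upright, 1.75 its stop, leaning back beyond the console. Starts closed. Hinge friction (0.15 N m) holds it where it is left; moving it takes 1 to 3 N at the tab.
- guard_hinge (a point): Middle of the guard's hinge line: at x = 0, y = 0, 50 mm up in the console's frame, the line along the console's y. Its axes turn with the guard and equal the console's when it is closed. The guard is a red hood, 110 (x) x 80 (y) x 55 mm high, open below and at the hinge end, walls 4 mm.
- guard_tab (a point): Grip point of the guard's lifting tab: a red flat-topped block 36 mm long (x), 12 mm thick (y), standing 50 mm high on the guard near its front edge; in the frame of guard_hinge at x = -90 mm, z = +87 mm. This point is 32 mm above the guard's top sheet, 18 mm below the tab's top. The tab can be pinched from above across its thickness at every angle and turns, slipping a little, in the grip as the guard swings.
- toggle (a joint): Angle of the toggle lever under the guard in rad: near 0 it leans to the red dot (towards the front, console -x), 0.5 upright, 1.0 its stop leaning to the green dot (away, console +x). Friction holds it where it is left; about 1.5 N at the ball moves it.
- toggle_tip (a point): Centre of the black ball (20 mm diameter) on the end of the 10 mm thick steel toggle lever, 46 mm from the pivot. About 32 mm above the console's top at either end of its swing, 38 mm when upright.
- toggle_pivot (a point): Pivot of the toggle: 55 mm in front of the guard's hinge line (console x = -55 mm, y = 0), 8 mm below the console's top.
- meter: Bystander: red hand multimeter lying flat, 180 x 85 x 50 mm; origin under its centre.
- imager: Bystander: black thermal imager lying flat, 215 x 75 x 60 mm; origin under it, near its middle.
- tumbler: Bystander: empty drinking glass, 80 mm across, 100 mm high; origin under its centre.
- driver: Bystander: yellow-handled screwdriver 190 mm long, lying along x between console and bay; origin under its middle.
- standoff: Bystander: black magnetic standoff post, 40 mm across the foot, 70 mm high; origin under its centre.

How it is judged:
By the outcome, as a careful person would: the job done as asked, in the order asked, and still so for the second after the job is handed in, with the robot touching nothing.
It also fails if it takes over 72 s, if anything falls off the work surface, if the arm or the gripper's body presses on something with over 40 N, if the wrist force passes 120 N, or if a joint passes its speed limit or range.

ROBOT

A 6-joint arm with a two-finger parallel gripper is mounted at the origin on the work surface. World frame = base frame: x ahead of the robot, y to its left, z up, the work surface at z = 0. Lengths are in m, angles in rad, forces in N, time in s.
With the tool pointing down it reaches from about 0.25 to 0.725 m from the base axis. Payload 4 kg.
Tool frame: the origin (TCP) lies midway between the tips of the shut fingers; the grasp point (between the pads) lies 19 mm behind it (bot.grasp_offset is the distance from the TCP to the grasp point, in m); z points along the fingers, y is the direction in which the jaws open and shut (so a half turn about z gives the same grasp; the last joint's range is limited). The gripper opens to 85 mm and grips with 20 to 120 N. Pads are 22 mm wide; open, the fingers measure 114 mm over their backs; the gripper's body (76 mm by 85 mm) begins 54 mm behind the grasp point. The pads swing forward as they close: fully open they stand 13 mm farther back than shut.
Start: joints at [1.266, 0.241, 0.005, 1.335, 0, 1.571], TCP at [0.15, 0.477, 0.231] pointing down, gripper open.
Joint ranges: [-2.72, 2.72], [-1.05, 1.87], [-1.09, 1.28], [-1.99, 2.15], [-1.42, 1.44], [-3.14, 3.14]. Speed limits (rad/s): [2.79, 2.79, 3.14, 3.14, 3.14, 3.14].

INTERFACE

Orientations are given as a unit quaternion [x, y, z, w].
In Python, from workcell import sensors, optics, bot gives the robot as it stands.
- The arm moves only by the tool apply_moves, never from a script. Its argument "plan" is one flat list of numbers, 6 for each row, row after row: the shift along the tool's x, y, z in m, then the turn, a rotation vector about the tool's x, y, z in rad. In form: [tx, ty, tz, ax, ay, az, tx, ty, tz, ax, ay, az, ...]. A call has 1 to 12 rows; each row is the pose to reach, as a shift and turn from the pose commanded when the call began, along the tool's axes at that moment; what a row does not reach only later rows make up. A row lasts 1/12 s, in which the tool goes at most 41.7 mm and 7.16 degrees, less where a joint would pass 70% of its speed; a pose out of reach is approached as far as the arm can. A call with a gripper value outside its range is refused whole. "grip" is the finger opening in m, from 0 to 0.0854, set as the call begins (left out, the last holds). The fingers move at their own pace and stop on an object; the grip force is fixed at half the most. Time passes only in rows, so rows that repeat a pose let the fingers close. It gives the time, the measured TCP pose, the force and the opening at its end, in the units of the state.
- sensors.get_obs(): the state, without advancing time (a new reading comes with each control period).
- optics.camera(name): name is "side" or "top" or "wrist"; returns a dict with "pixels" (480x640x3 uint8, red, green, blue), "fx", "fy", "cx", "cy" (pixels), "pose" (4x4, takes a point from camera to world coordinates); the wrist camera has in their place "tool_from_camera" (4x4, takes a point from camera to tool coordinates, whose origin is the TCP and whose axes are the flange's). Camera axes: x right, y up, looking along -z (the intrinsics and any distortion apply to the point x, -y, -z); pixel columns grow to the right and rows downward; lengths in m; the calibration is good to about 2 mm. A picture is of the moment at which its call begins: read the wrist's pose just before it. There is no depth.
- bot.job_done(): hands the job in, once; it reports no verdict.
The state is a dict: "clock": time; "joint_pos": joint angles; "joint_vel": joint speeds; "tau": joint torques, N m; "eef_pos": TCP position; "tool_rot": TCP orientation; "ft_force": force on the tool from outside, world axes, zero at the start; "ft_torque": the same for the moment, N m; "grip_width": finger opening in m.
Only numpy, scipy, OpenCV 4.12 (cv2) and the standard library are available. Lean on these libraries where they do the work, as an engineer would, in place of code of your own. Each camera call takes 0.05 s, during which the arm holds its last target.

## Working session

There is one attempt and no reset: what is moved stays moved. The work goes in short steps, Python scripts to look and compute and a tool call to move; the robot and the scene stay as the last step left them, time stands still between calls to the robot, and variables do not carry over. Pictures are saved under pics/ and viewed, and the job is handed in when it is done.

Besides the shell and the picture viewer there is one more tool, called after "Request:" as a command line: name --argument value ..., lists and objects as JSON in quotes. apply_moves: Moves the arm, as the interface text tells. Its arguments: {"type":"object","properties":{"plan":{"type":"array","items":{"type":"number"}},"grip":{"type":"number"}},"required":["plan"]}

```bash
mkdir -p pics; ls; python3 - <<'E'
from workcell import sensors, optics, bot
import cv2,numpy as np
o=sensors.get_obs()
for k,v in o.items(): print(k,np.round(v,4))
print(bot.grasp_offset)
for n in ["side","top","wrist"]:
    c=optics.camera(n)
    cv2.imwrite(f"pics/{n}0.png",c["pixels"][:,:,::-1])
    print(n,{k:(np.round(v,4).tolist()) for k,v in c.items() if k!="pixels"})
E
```

```text
pics
clock 0.0
joint_pos [1.266  0.2414 0.0037 1.3352 0.     1.5707]
joint_vel [ 0.0012 -0.0007 -0.0001 -0.0008 -0.0005  0.0006]
tau [ 4.00000e-04 -3.72322e+01  2.52406e+01  1.71000e-02  1.00000e-04
  0.00000e+00]
eef_pos [0.1499 0.4763 0.2304]
tool_rot [ 1.518e-01  9.884e-01 -1.000e-03 -2.000e-04]
ft_force [1.0515 0.552  0.6918]
ft_torque [ 0.0057 -0.047  -0.0261]
grip_width 0.0853
0.0187
side {'fx': 612.7626, 'fy': 612.7626, 'cx': 323.2107, 'cy': 241.4103, 'pose': [[-0.8208, 0.2862, -0.4944, -0.4313], [-0.5709, -0.4431, 0.6912, 1.3061], [-0.0213, 0.8495, 0.5271, 1.1388], [0.0, 0.0, 0.0, 1.0]]}
top {'fx': 569.8221, 'fy': 569.8221, 'cx': 322.1188, 'cy': 243.0867, 'pose': [[0.0087, 0.9856, -0.1691, 0.2473], [-0.9999, 0.0074, -0.0085, -0.0258], [-0.0071, 0.1691, 0.9856, 1.622], [0.0, 0.0, 0.0, 1.0]]}
wrist {'fx': 421.0851, 'fy': 421.0851, 'cx': 316.0045, 'cy': 238.974, 'tool_from_camera': [[-0.0003, 0.9497, 0.3132, 0.0799], [1.0, -0.0, 0.001, 0.0003], [0.001, 0.3132, -0.9497, -0.143], [0.0, 0.0, 0.0, 1.0]]}
```

View pics/top0.png

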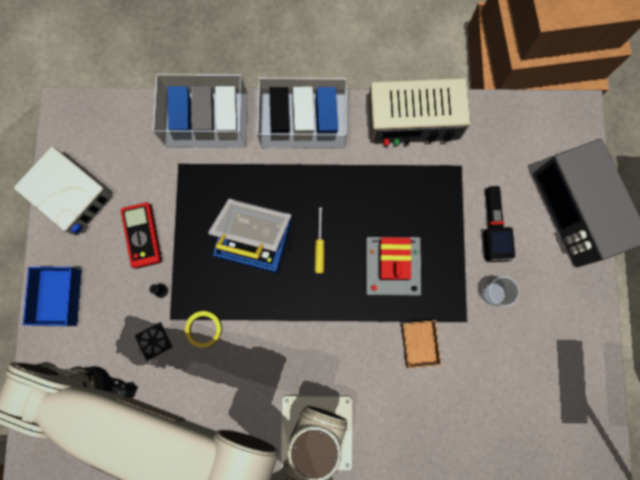

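View pics/side0.png

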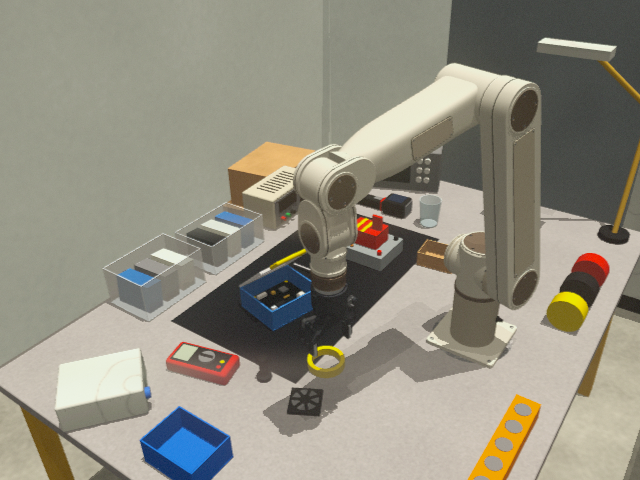

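View pics/wrist0.png

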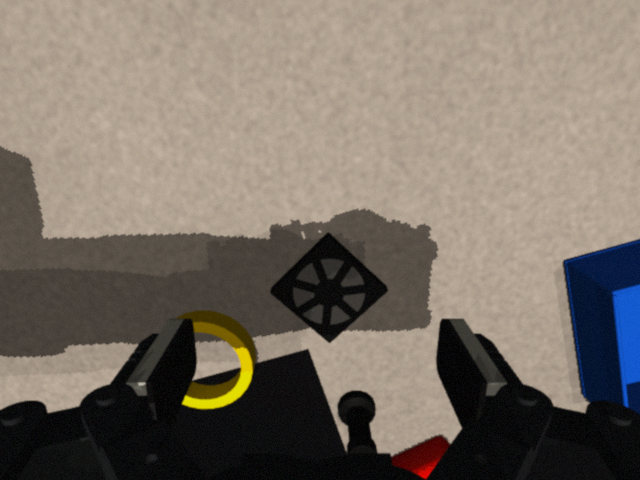

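```bash
python3 - <<'E'
import cv2
im=cv2.imread("pics/top0.png")
a=cv2.resize(im[190:280,200:310],None,fx=7,fy=6.6,interpolation=cv2.INTER_CUBIC) if 0 else cv2.resize(im[190:280,200:310],None,fx=6,fy=6,interpolation=cv2.INTER_CUBIC)
cv2.imwrite("pics/top_bay.png",a)
cv2.imwrite("pics/top_con.png",cv2.resize(im[220:310,350:440],None,fx=6,fy=6,interpolation=cv2.INTER_CUBIC))
im=cv2.imread("pics/side0.png")
cv2.imwrite("pics/side_bay.png",cv2.resize(im[200:330,230:430],None,fx=4,fy=4,interpolation=cv2.INTER_CUBIC))
E
```

```text
(no output)
```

View pics/top_bay.png

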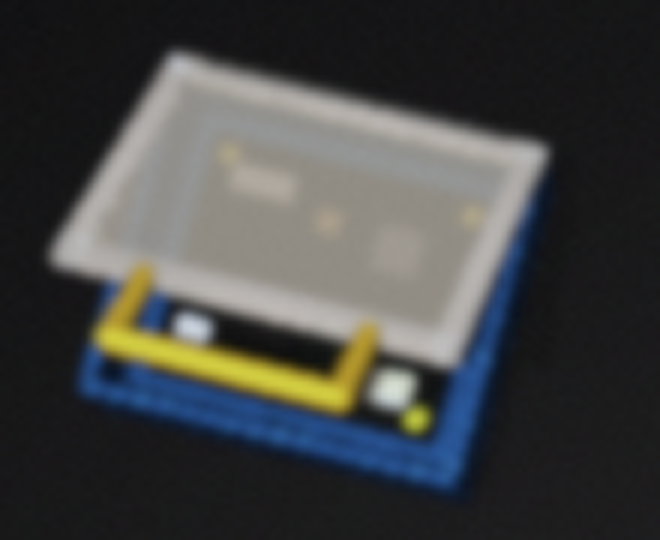

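View pics/top_con.png

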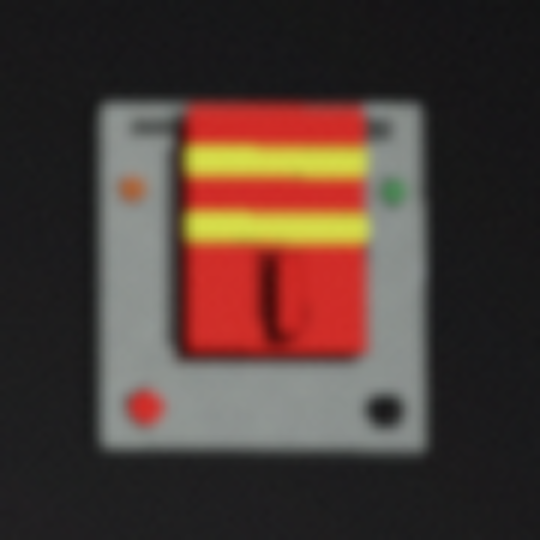

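View pics/side_bay.png

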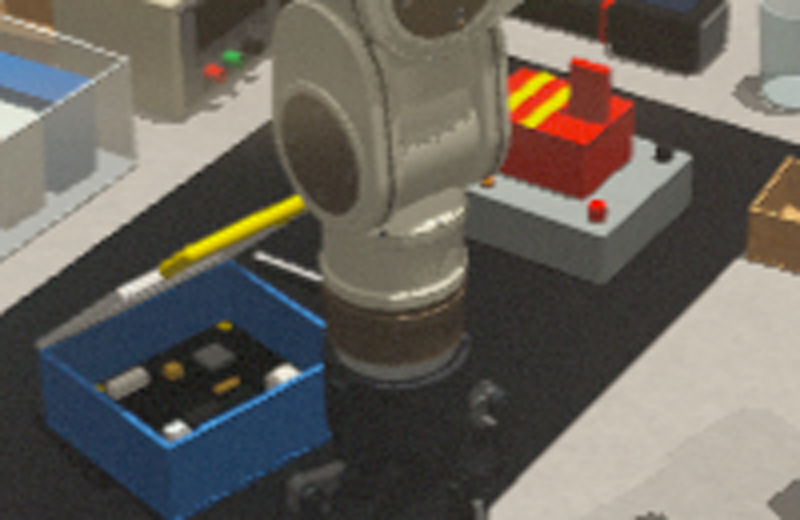

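```bash
cat > h.py <<'E'
from workcell import sensors, optics, bot
import cv2,numpy as np
from scipy.spatial.transform import Rotation as R
def shot(n,name):
    o=sensors.get_obs(); c=optics.camera(n)
    if n=="wrist":
        T=np.eye(4);T[:3,:3]=R.from_quat(o["tool_rot"]).as_matrix();T[:3,3]=o["eef_pos"]
        c["pose"]=T@c["tool_from_camera"]
    cv2.imwrite(f"pics/{name}.png",c["pixels"][:,:,::-1])
    np.savez(f"pics/{name}.npz",**{k:c[k] for k in("fx","fy","cx","cy","pose")})
    return c
def ray(c,u,v):
    d=np.array([(u-c["cx"])/c["fx"],-(v-c["cy"])/c["fy"],-1.]);P=c["pose"]
    return P[:3,3],P[:3,:3]@d
def onz(c,u,v,z):
    p,d=ray(c,u,v);return p+d*(z-p[2])/d[2]
def proj(c,X):
    P=c["pose"];q=P[:3,:3].T@(np.asarray(X)-P[:3,3])
    return np.array([c["cx"]+c["fx"]*q[0]/-q[2],c["cy"]-c["fy"]*q[1]/-q[2]])
def tri(*cuv):
    A=np.zeros((3,3));b=np.zeros(3)
    for c,u,v in cuv:
        p,d=ray(c,u,v);d=d/np.linalg.norm(d);M=np.eye(3)-np.outer(d,d);A+=M;b+=M@p
    return np.linalg.solve(A,b)
def st():
    o=sensors.get_obs();r=R.from_quat(o["tool_rot"]).as_matrix()
    print("t",o["clock"],"tcp",np.round(o["eef_pos"],4),"z",np.round(r[:,2],3),"y",np.round(r[:,1],3),"F",np.round(o["ft_force"],1),"w",round(float(o["grip_width"]),4),"q",np.round(o["joint_pos"],2))
    return o
E
python3 - <<'E'
from h import *
c=shot("top","top1")
for n,u,v,z in [("FL",213.7,255,.07),("FR",277,271.7,.07),("HL",229.2,198.7,.0745),("HR",291.3,214.7,.0745)]:
    print(n,onz(c,u,v,z).round(4))
con=[(350+x/6,220+y/6) for x,y in [(98,102),(424,102),(427,453),(98,450)]]
for u,v in con: print("con",onz(c,u,v,.05).round(4))
g=[(350+x/6,220+y/6) for x,y in [(186,102),(365,102),(367,353),(183,353)]]
for u,v in g: print("guard",onz(c,u,v,.105).round(4))
for x,y in [(145,408),(385,411)]: print("post",onz(c,350+x/6,220+y/6,.064).round(4))
E
```

```text
FL [0.478  0.2862 0.07  ]
FR [0.433  0.1106 0.07  ]
HL [0.6368 0.2485 0.0745]
HR [0.5922 0.0739 0.0745]
con [ 0.5352 -0.136   0.05  ]
con [ 0.5363 -0.2881  0.05  ]
con [ 0.3727 -0.2861  0.05  ]
con [ 0.3728 -0.1353  0.05  ]
guard [ 0.5254 -0.1718  0.105 ]
guard [ 0.526  -0.2524  0.105 ]
guard [ 0.4125 -0.2513  0.105 ]
guard [ 0.4119 -0.1695  0.105 ]
post [ 0.391  -0.1558  0.064 ]
post [ 0.3905 -0.2651  0.064 ]
```

```bash
cat >> h.py <<'E'
class BAY: pass
def toolvec(target,yaw=None):
    """shift in tool axes from measured TCP to target tcp, and turn about tool z to bring tool y to world angle yaw (tool vertical)"""
    o=sensors.get_obs();r=R.from_quat(o["tool_rot"]).as_matrix()
    s=r.T@(np.asarray(target)-o["eef_pos"])
    if yaw is None: return s.round(4)
    x=np.array([np.sin(yaw),-np.cos(yaw),0]);
    y=np.array([np.cos(yaw),np.sin(yaw),0]); z=np.array([0,0,-1.]); x=np.cross(y,z)
    D=np.stack([x,y,z],1)
    return s.round(4),R.from_matrix(r.T@D).as_rotvec().round(4)
E
python3 - <<'E'
from h import *
im=cv2.imread("pics/top1.png");c=dict(np.load("pics/top1.npz"))
hsv=cv2.cvtColor(im,cv2.COLOR_BGR2HSV)
m=cv2.inRange(hsv,(20,120,120),(35,255,255));m[:, :200]=0;m[:190]=0;m[290:]=0;m[:,310:]=0
n,l,s,ce=cv2.connectedComponentsWithStats(m)
print(s,ce)
H=np.array([.6152,.1608,.0735]);yaw=-.243;xd=np.array([np.cos(yaw),np.sin(yaw),0])
for th in np.arange(.2,1.1,.1):
    B=H-xd*.202*np.cos(th)+[0,0,.202*np.sin(th)]; yd=np.array([-xd[1],xd[0],0])
    print(round(th,2),B.round(3),proj(c,B).round(1),proj(c,B+.05*yd).round(1),proj(c,B-.05*yd).round(1))
E
```

```text
[[     0      0    640    480 306895]
 [   216    235     47     24    292]
 [   267    258      4      4     13]] [[319.57940338 239.4898418 ]
 [238.31164384 249.29109589]
 [268.61538462 259.38461538]]
0.2 [0.423 0.208 0.114] [238.8 273.2] [220.8 268.6] [256.9 277.8]
0.3 [0.428 0.207 0.133] [238.2 270.5] [220.  265.8] [256.5 275.2]
0.4 [0.435 0.206 0.152] [237.8 267. ] [219.4 262.3] [256.3 271.8]
0.5 [0.443 0.203 0.17 ] [237.7 262.9] [219.  258.1] [256.4 267.6]
0.6 [0.453 0.201 0.188] [237.8 258. ] [218.9 253.1] [256.7 262.8]
0.7 [0.465 0.198 0.204] [238.1 252.4] [219.1 247.5] [257.2 257.3]
0.8 [0.479 0.195 0.218] [238.7 246.2] [219.5 241.3] [258.  251.1]
0.9 [0.493 0.191 0.232] [239.6 239.5] [220.2 234.6] [259.  244.4]
1.0 [0.509 0.187 0.243] [240.7 232.3] [221.2 227.4] [260.2 237.2]
```

```bash
python3 - <<'E'
from h import *
st();print(toolvec([.46,.199,.36],-.243))
E
```

```text
t 0.2 tcp [0.1499 0.4766 0.2307] z [-0.    -0.001 -1.   ] y [ 0.3    0.954 -0.001] F [-0.4  0.2  0.4] w 0.0854 q [ 1.27  0.24  0.    1.34 -0.    1.57]
(array([-0.3791, -0.1719, -0.129 ]), array([-1.000e-03,  1.000e-03,  1.509e+00]))
```

Request:
apply_moves --plan '[0, 0, -0.04, 0, 0, 0.1, -0.03, -0.01, -0.08, 0, 0, 0.22, -0.06, -0.025, -0.11, 0, 0, 0.34, -0.1, -0.04, -0.129, 0, 0, 0.46, -0.135, -0.06, -0.129, 0, 0, 0.58, -0.17, -0.08, -0.129, 0, 0, 0.7, -0.205, -0.095, -0.129, 0, 0, 0.82, -0.24, -0.11, -0.129, 0, 0, 0.94, -0.275, -0.125, -0.129, 0, 0, 1.06, -0.31, -0.14, -0.129, 0, 0, 1.18, -0.345, -0.155, -0.129, 0, 0, 1.3, -0.379, -0.172, -0.129, 0, 0, 1.42]' --grip 0.045

```text
clock: 1.2
eef_pos: [0.4612, 0.1975, 0.3601]
tool_rot: [0.761, 0.648, -0.0, -0.0]
ft_force: [-0.1, 1.4, 0.7]
grip_width: 0.045
```

```bash
python3 - <<'E'
from h import *
st();print(toolvec([.46,.199,.36],-.243))
shot("wrist","w1");shot("side","s1")
E
```

```text
t 1.2 tcp [0.4612 0.1975 0.3601] z [-0.  0. -1.] y [ 0.987 -0.16  -0.   ] F [-0.1  1.4  0.7] w 0.045 q [0.4  0.23 0.32 1.66 0.   2.14]
(array([ 0.0012, -0.0015,  0.0001]), array([-0.0002, -0.0001,  0.0827]))
```

View pics/w1.png

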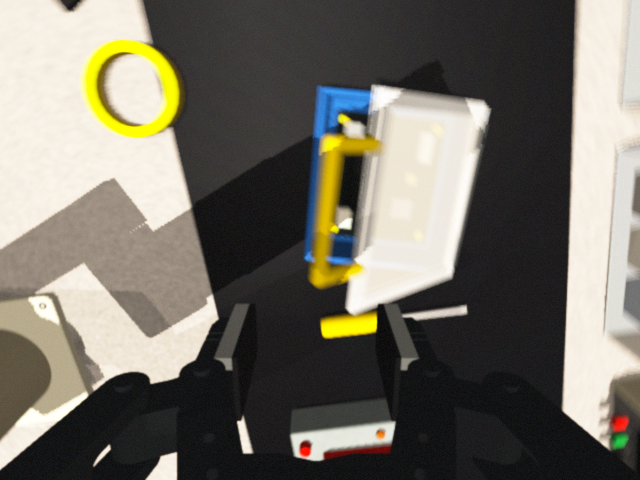

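View pics/s1.png

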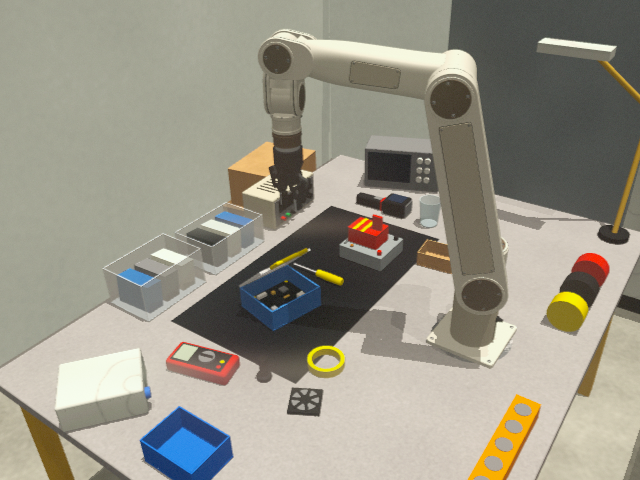

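```bash
python3 - <<'E'
from h import *
c=dict(np.load("pics/w1.npz")); s=dict(np.load("pics/s1.npz"))
H=np.array([.6152,.1608,.0735]);yaw=-.243;xd=np.array([np.cos(yaw),np.sin(yaw),0]);yd=np.array([-xd[1],xd[0],0])
for th in(.6,.72,.85):
    B=H-xd*.202*np.cos(th)+[0,0,.202*np.sin(th)]
    print(th,*[ (proj(c,B+a*yd).round(1),proj(s,B+a*yd).round(1)) for a in(.05,0,-.05)])
for n,x,y,z in[("H+",0,.09,0),("H-",0,-.09,0),("F+",-.16,.09,-.0035),("F-",-.16,-.09,-.0035)]:
    P=H+xd*x+yd*y+[0,0,z];print(n,P.round(3),proj(c,P).round(1),proj(s,P).round(1))
im=cv2.imread("pics/w1.png");cv2.imwrite("pics/w1z.png",cv2.resize(im[70:330,280:500],None,fx=2.3,fy=2.3))
im=cv2.imread("pics/s1.png");cv2.imwrite("pics/s1z.png",cv2.resize(im[230:340,220:360],None,fx=5,fy=5))
E
```

```text
0.6 (array([309.6, 141. ]), array([282. , 271.8])) (array([304.6, 207.2]), array([296.2, 264.9])) (array([300. , 267.3]), array([310. , 258.1]))
0.72 (array([330.7, 145.4]), array([278.3, 263.8])) (array([324.3, 215.2]), array([292.6, 257. ])) (array([318.5, 278.2]), array([306.4, 250.3]))
0.85 (array([360. , 150.7]), array([273.7, 255.4])) (array([351.7, 224.4]), array([288.1, 248.7])) (array([344.1, 290.5]), array([301.9, 242.2]))
H+ [0.637 0.248 0.074] [485.7 102.6] [239.  285.3]
H- [0.594 0.073 0.074] [451.8 273.4] [286.6 262.3]
F+ [0.482 0.287 0.07 ] [321.5  88.3] [271.7 310.9]
F- [0.438 0.112 0.07 ] [307.4 261.1] [320.1 285.2]
```

View pics/w1z.png

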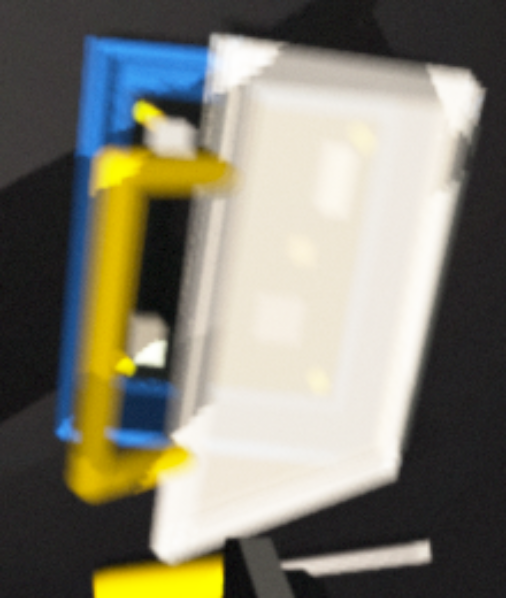

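View pics/s1z.png

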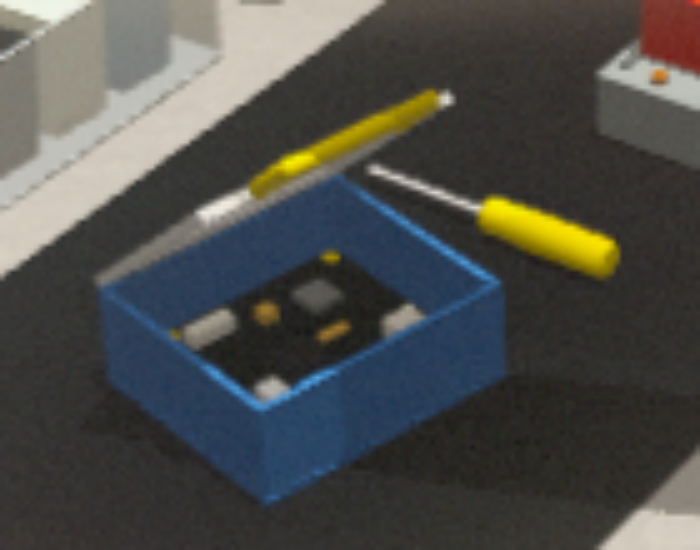

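```bash
python3 - <<'E'
from h import *
st();print(toolvec([.468,.197,.250],-.243))
print(toolvec([.468,.197,.187],-.243))
E
```

```text
t 1.3 tcp [0.4631 0.1953 0.3591] z [-0.    -0.002 -1.   ] y [ 0.987 -0.162 -0.   ] F [ 0.9 -0.4  0.9] w 0.0453 q [ 0.4   0.23  0.32  1.66 -0.    2.13]
(array([0.0027, 0.0046, 0.1091]), array([-0.    ,  0.002 ,  0.0799]))
(array([0.0028, 0.0046, 0.1721]), array([-0.    ,  0.002 ,  0.0799]))
```

Request:
apply_moves --plan '[0.002, 0.004, 0.035, 0, 0, 0.08, 0.002, 0.004, 0.07, 0, 0, 0.08, 0.002, 0.004, 0.1, 0, 0, 0.08, 0.002, 0.004, 0.11, 0, 0, 0.08, 0.002, 0.004, 0.11, 0, 0, 0.08]' --grip 0.036

```text
clock: 1.72
eef_pos: [0.4619, 0.2001, 0.2474]
tool_rot: [0.784, 0.62, -0.003, -0.001]
ft_force: [0.4, 1.1, 0.2]
grip_width: 0.0361
```

```bash
python3 - <<'E'
from h import *
st();shot("wrist","w2");print(toolvec([.468,.197,.187],-.243))
c=dict(np.load("pics/w2.npz"))
B=np.array([.4679,.1973,.2067]);yd=np.array([.241,.971,0])
print([proj(c,B+a*yd).round(1) for a in(.05,0,-.05)])
E
```

```text
t 1.7167 tcp [0.4619 0.2001 0.2474] z [-0.006 -0.003 -1.   ] y [ 0.973 -0.231 -0.006] F [0.4 1.1 0.2] w 0.0361 q [0.41 0.25 0.05 1.39 0.   2.21]
(array([-0.0024,  0.0055,  0.0629]), array([-0.002 ,  0.0014,  0.0101]))
[array([331.4, 176.2]), array([329.1, 281.1]), array([327.2, 370.5])]
```

View pics/w2.png

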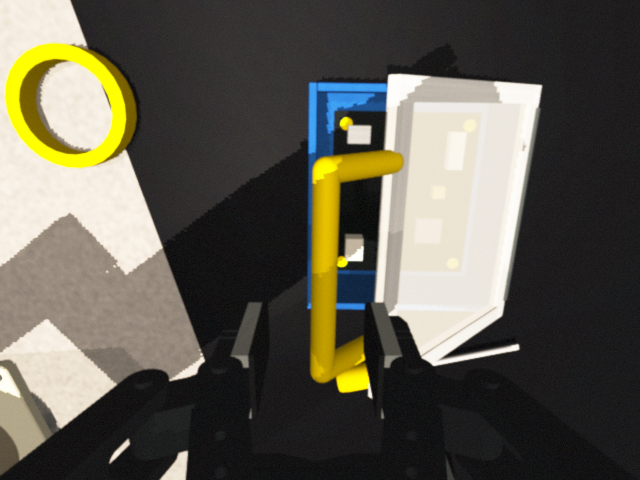

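Request:
apply_moves --plan '[-0.002, 0.003, 0.02, 0, 0, 0.01, -0.002, 0.003, 0.04, 0, 0, 0.01, -0.002, 0.003, 0.062, 0, 0, 0.01, -0.002, 0.003, 0.062, 0, 0, 0.01, -0.002, 0.003, 0.062, 0, 0, 0.01]'

```text
clock: 2.18
eef_pos: [0.4671, 0.1984, 0.1898]
tool_rot: [0.788, 0.616, 0.001, 0.0]
ft_force: [-0.3, 0.3, 1.6]
grip_width: 0.0361
```

```bash
python3 - <<'E'
from h import *
st();shot("wrist","w3")
E
```

```text
t 2.1833 tcp [0.4671 0.1984 0.1898] z [ 0.001  0.    -1.   ] y [ 0.971 -0.241  0.001] F [-0.3  0.3  1.6] w 0.0361 q [ 0.4   0.28 -0.06  1.24  0.    2.22]
```

View pics/w3.png

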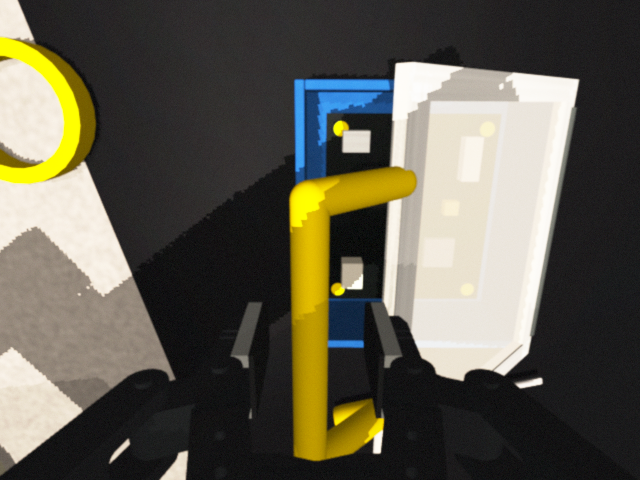

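Request:
apply_moves --plan '[0, 0, 0, 0, 0, 0, 0, 0, 0, 0, 0, 0, 0, 0, 0, 0, 0, 0, 0, 0, 0, 0, 0, 0]' --grip 0.0

```text
clock: 2.57
eef_pos: [0.465, 0.1994, 0.1905]
tool_rot: [0.788, 0.616, 0.0, -0.002]
ft_force: [-7.3, 2.7, 6.7]
grip_width: 0.0104
```

```bash
python3 - <<'E'
from h import *
o=st();
# path: bar arc relative to now
H=np.array([.6152,.1608,.0735]);yaw=-.243;xd=np.array([np.cos(yaw),np.sin(yaw),0])
g=o["eef_pos"]+[0,0,.0187]
r=g-H; a=-r[:2]@xd[:2]; print("radius",np.hypot(a,r[2]),"th",np.arctan2(r[2],a))
th0=np.arctan2(r[2],a)
for th in [.8,.9,1.0,1.1,1.2,1.3,1.4,1.5,1.571]:
    print(round(th,2),"ty",round(.202*(np.cos(th0)-np.cos(th)),3),"tz",-round(.202*(np.sin(th)-np.sin(th0)),3))
E
```

```text
t 2.5667 tcp [0.465  0.1994 0.1905] z [-0.002  0.004 -1.   ] y [ 0.971 -0.24  -0.003] F [-7.3  2.7  6.7] w 0.0104 q [ 0.4   0.27 -0.06  1.24  0.    2.22]
radius 0.2060777339679346 th 0.7187805882206767
0.8 ty 0.011 tz -0.012
0.9 ty 0.026 tz -0.025
1.0 ty 0.043 tz -0.037
1.1 ty 0.06 tz -0.047
1.2 ty 0.079 tz -0.055
1.3 ty 0.098 tz -0.062
1.4 ty 0.118 tz -0.066
1.5 ty 0.138 tz -0.068
1.57 ty 0.152 tz -0.069
```

Request:
apply_moves --plan '[0.0, 0.005, -0.006, 0, 0, 0, 0, 0.011, -0.012, 0, 0, 0, 0, 0.018, -0.019, 0, 0, 0, 0, 0.026, -0.025, 0, 0, 0, 0, 0.034, -0.031, 0, 0, 0, 0, 0.043, -0.037, 0, 0, 0, 0, 0.051, -0.042, 0, 0, 0, 0, 0.06, -0.047, 0, 0, 0, 0, 0.069, -0.051, 0, 0, 0, 0, 0.079, -0.055, 0, 0, 0, 0, 0.079, -0.055, 0, 0, 0]'

```text
clock: 3.48
eef_pos: [0.5442, 0.1795, 0.2471]
tool_rot: [0.788, 0.616, 0.002, -0.0]
ft_force: [-4.6, -0.4, 9.8]
grip_width: 0.0097
```

```bash
cat >> h.py <<'E'
def lid(H=np.array([.6152,.1608,.0735]),yaw=-.243):
    xd=np.array([np.cos(yaw),np.sin(yaw)]);o=sensors.get_obs()
    rr=R.from_quat(o["tool_rot"]).as_matrix()
    r=o["eef_pos"]-rr[:,2]*.0187-H;a=-r[:2]@xd
    print("radius",np.hypot(a,r[2]).round(4),"th",np.arctan2(r[2],a).round(3),"lat",(r[:2]@[-xd[1],xd[0]]).round(4))
E
python3 - <<'E'
from h import *
st();lid()
E
```

```text
t 3.4833 tcp [0.5442 0.1795 0.2471] z [ 0.003  0.003 -1.   ] y [ 0.97  -0.242  0.002] F [-4.6 -0.4  9.8] w 0.0097 q [0.32 0.38 0.24 1.43 0.   2.13]
radius 0.2058 th 1.206 lat 0.001
```

Request:
apply_moves --plan '[0, 0.009, -0.005, 0, 0, 0, 0, 0.019, -0.008, 0, 0, 0, 0, 0.029, -0.011, 0, 0, 0, 0, 0.039, -0.013, 0, 0, 0, 0, 0.049, -0.015, 0, 0, 0, 0, 0.059, -0.016, 0, 0, 0, 0, 0.066, -0.016, 0, 0, 0, 0, 0.072, -0.016, 0, 0, 0, 0, 0.072, -0.016, 0, 0, 0]'

```text
clock: 4.23
eef_pos: [0.6093, 0.1629, 0.2608]
tool_rot: [0.788, 0.616, -0.002, -0.004]
ft_force: [-14.1, 4.3, 8.1]
grip_width: 0.0099
```

```bash
python3 - <<'E'
from h import *
st();lid();shot("side","s2");shot("top","t2")
im=cv2.imread("pics/s2.png");cv2.imwrite("pics/s2z.png",cv2.resize(im[130:340,200:400],None,fx=2.8,fy=2.8))
E
```

```text
t 4.2333 tcp [0.6093 0.1629 0.2608] z [-0.008  0.004 -1.   ] y [ 0.971 -0.24  -0.009] F [-14.1   4.3   8.1] w 0.0099 q [0.26 0.51 0.48 1.54 0.01 2.07]
radius 0.2061 th 1.541 lat 0.0006
```

View pics/s2z.png

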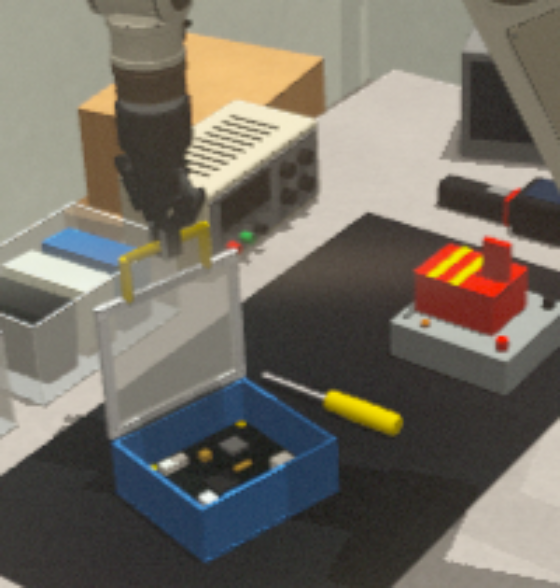

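Request:
apply_moves --plan '[0, 0.003, 0, 0, 0, 0, 0, 0.006, 0, 0, 0, 0, 0, 0.008, 0, 0, 0, 0, 0, 0.008, 0, 0, 0, 0, 0, 0.008, 0, 0, 0, 0]'

```text
clock: 4.75
eef_pos: [0.6095, 0.1629, 0.2608]
tool_rot: [0.787, 0.617, -0.007, -0.009]
ft_force: [-33.8, 6.7, 12.7]
grip_width: 0.0099
```

```bash
python3 - <<'E'
from h import *
st();lid();shot("wrist","w4")
E
```

```text
t 4.75 tcp [0.6095 0.1629 0.2608] z [-0.022  0.006 -1.   ] y [ 0.971 -0.237 -0.022] F [-33.8   6.7  12.7] w 0.0099 q [0.26 0.53 0.5  1.57 0.01 2.07]
radius 0.206 th 1.544 lat 0.0007
```

Request:
apply_moves --plan '[0, -0.013, 0, 0, 0, 0, 0, -0.027, 0.0005, 0, 0, 0, 0, -0.047, 0.003, 0, 0, 0, 0, -0.067, 0.007, 0, 0, 0, 0, -0.086, 0.014, 0, 0, 0, 0, -0.105, 0.022, 0, 0, 0, 0, -0.122, 0.032, 0, 0, 0, 0, -0.139, 0.044, 0, 0, 0, 0, -0.154, 0.057, 0, 0, 0, 0, -0.167, 0.072, 0, 0, 0, 0, -0.18, 0.088, 0, 0, 0, 0, -0.18, 0.088, 0, 0, 0]'

```text
clock: 5.8
eef_pos: [0.4454, 0.2041, 0.1702]
tool_rot: [0.787, 0.617, 0.001, -0.0]
ft_force: [0.9, 4.0, -3.8]
grip_width: 0.01
```

```bash
python3 - <<'E'
from h import *
st();lid(np.array([.6095,.162,.0735]))
E
```

```text
t 5.8 tcp [0.4454 0.2041 0.1702] z [ 0.001  0.002 -1.   ] y [ 0.971 -0.24   0.   ] F [ 0.9  4.  -3.8] w 0.01 q [ 0.43  0.26 -0.14  1.18  0.    2.24]
radius 0.205 th 0.598 lat 0.0014
```

Request:
apply_moves --plan '[0, -0.006, 0.009, 0, 0, 0, 0, -0.01, 0.017, 0, 0, 0, 0, -0.019, 0.035, 0, 0, 0, 0, -0.026, 0.054, 0, 0, 0, 0, -0.031, 0.074, 0, 0, 0, 0, -0.033, 0.084, 0, 0, 0, 0, -0.034, 0.094, 0, 0, 0, 0, -0.035, 0.104, 0, 0, 0, 0, -0.035, 0.114, 0, 0, 0, 0, -0.035, 0.118, 0, 0, 0, 0, -0.035, 0.12, 0, 0, 0, 0, -0.035, 0.12, 0, 0, 0]'

```text
clock: 6.8
eef_pos: [0.4135, 0.2121, 0.0566]
tool_rot: [0.788, 0.616, 0.002, 0.0]
ft_force: [-12.4, -5.0, 40.9]
grip_width: 0.0098
```

```bash
python3 - <<'E'
from h import *
st();lid(np.array([.6095,.162,.0735]))
shot("side","s3");shot("wrist","w5")
im=cv2.imread("pics/s3.png");cv2.imwrite("pics/s3z.png",cv2.resize(im[190:340,220:380],None,fx=4,fy=4))
E
```

```text
t 6.8 tcp [0.4135 0.2121 0.0566] z [ 0.004  0.002 -1.   ] y [ 0.97  -0.242  0.003] F [-12.4  -5.   40.9] w 0.0098 q [ 0.47  0.33 -0.37  0.87  0.    2.29]
radius 0.2024 th 0.009 lat 0.0014
```

View pics/s3z.png

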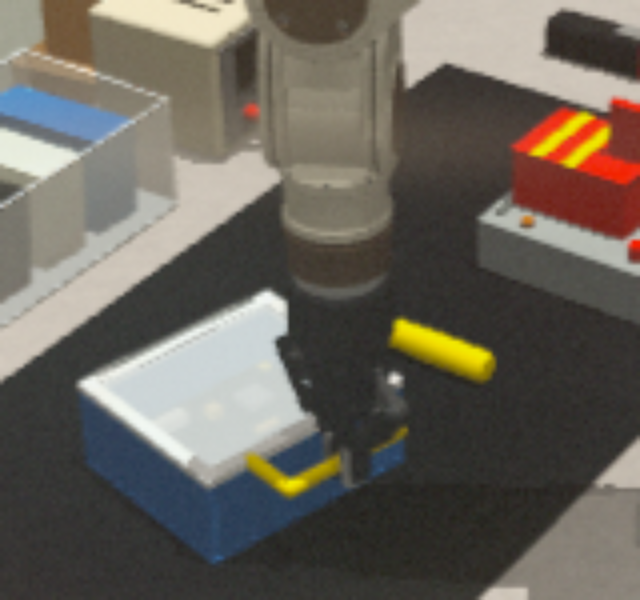

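View pics/w5.png

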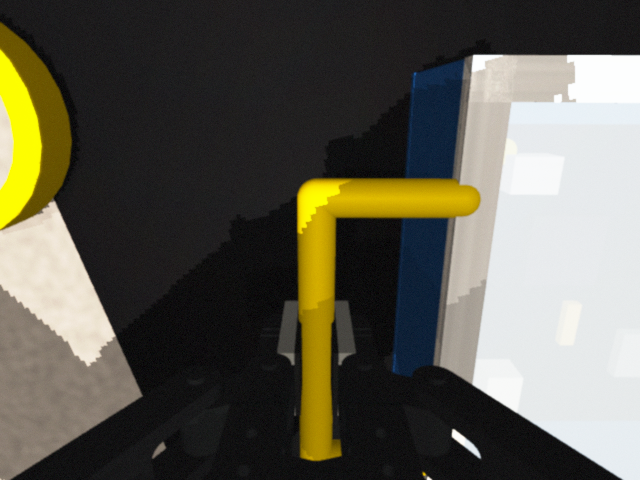

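Request:
apply_moves --plan '[0, 0, -0.002, 0, 0, 0, 0, 0, -0.002, 0, 0, 0, 0, 0, -0.002, 0, 0, 0, 0, 0, -0.002, 0, 0, 0, 0, 0, -0.002, 0, 0, 0]' --grip 0.034

```text
clock: 7.32
eef_pos: [0.4122, 0.2112, 0.0527]
tool_rot: [0.788, 0.616, -0.001, 0.0]
ft_force: [-0.2, -0.1, 0.0]
grip_width: 0.0342
```

```bash
python3 - <<'E'
from h import *
st();lid(np.array([.6095,.162,.0735]))
E
```

```text
t 7.3167 tcp [0.4122 0.2112 0.0527] z [-0.001 -0.001 -1.   ] y [ 0.97  -0.242 -0.001] F [-0.2 -0.1  0. ] w 0.0342 q [ 0.47  0.33 -0.38  0.86 -0.    2.29]
radius 0.2033 th -0.01 lat 0.0003
```

Free. Straight up, well clear.

Request:
apply_moves --plan '[0, 0, -0.015, 0, 0, 0, 0, 0, -0.04, 0, 0, 0, 0, 0, -0.08, 0, 0, 0, 0, 0, -0.12, 0, 0, 0, 0, 0, -0.16, 0, 0, 0, 0, 0, -0.2, 0, 0, 0, 0, 0, -0.24, 0, 0, 0, 0, 0, -0.26, 0, 0, 0, 0, 0, -0.26, 0, 0, 0]'

```text
clock: 8.07
eef_pos: [0.4146, 0.2125, 0.3184]
tool_rot: [0.788, 0.616, 0.005, 0.001]
ft_force: [1.2, 0.2, -0.6]
grip_width: 0.0343
```

```bash
python3 - <<'E'
from h import *
st();shot("top","t4");shot("side","s4");shot("wrist","w6")
im=cv2.imread("pics/s4.png");cv2.imwrite("pics/s4z.png",cv2.resize(im[190:340,220:420],None,fx=4,fy=4))
H=[.519,-.2115]
print(toolvec([.434,-.2115,.30],1.57))
E
```

```text
t 8.0667 tcp [0.4146 0.2125 0.3184] z [ 0.009  0.004 -1.   ] y [ 0.97  -0.242  0.007] F [ 1.2  0.2 -0.6] w 0.0343 q [ 0.47  0.14  0.11  1.53 -0.    2.29]
(array([-0.4049,  0.1234,  0.0124]), array([-2.2000e-03, -3.0000e-04, -1.8141e+00]))
```

View pics/s4z.png

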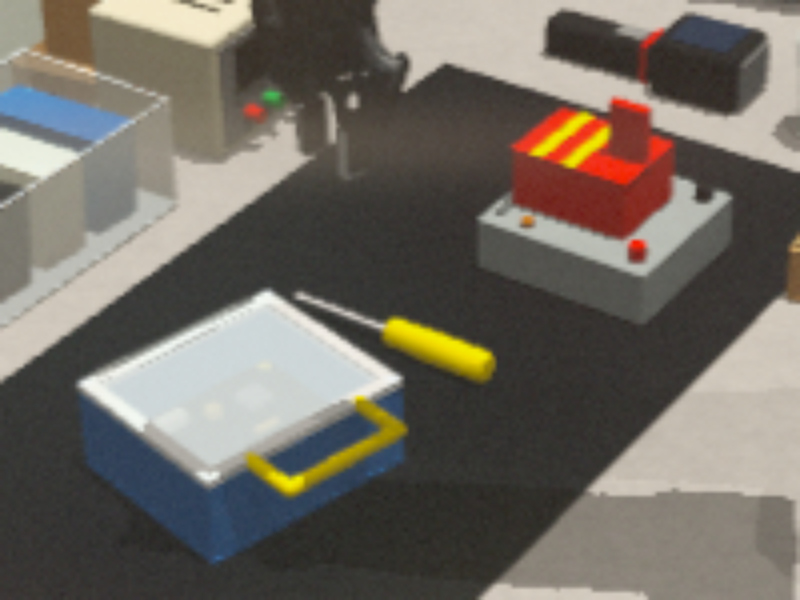

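View pics/w6.png

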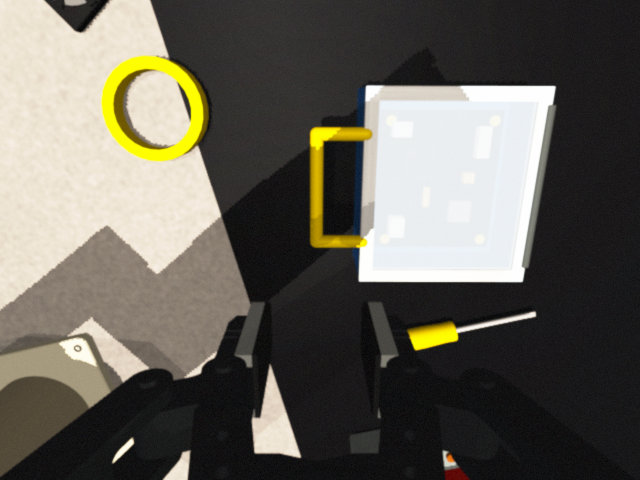

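Request:
apply_moves --plan '[-0.03, 0.008, 0.0, 0, 0, -0.12, -0.06, 0.016, 0, 0, 0, -0.24, -0.09, 0.024, 0, 0, 0, -0.36, -0.12, 0.034, 0, 0, 0, -0.48, -0.15, 0.044, 0, 0, 0, -0.6, -0.18, 0.054, 0, 0, 0, -0.72, -0.21, 0.064, 0, 0, 0, -0.84, -0.24, 0.074, 0, 0, 0, -0.96, -0.27, 0.084, 0, 0, 0, -1.08, -0.3, 0.094, 0, 0, 0, -1.2, -0.33, 0.104, 0, 0, 0, -1.32, -0.36, 0.112, 0, 0, 0, -1.44]' --grip 0.06

```text
clock: 9.22
eef_pos: [0.4331, -0.1643, 0.3107]
tool_rot: [0.22, 0.975, 0.0, -0.002]
ft_force: [0.6, -0.1, 0.3]
grip_width: 0.06
```

```bash
python3 - <<'E'
from h import *
st()
print(toolvec([.40,-.2115,.31],1.571))
E
```

```text
t 9.2167 tcp [ 0.4331 -0.1643  0.3107] z [-0.004  0.002 -1.   ] y [ 0.43   0.903 -0.   ] F [ 0.6 -0.1  0.3] w 0.06 q [-0.36  0.15  0.1   1.52  0.    0.08]
(array([ 0.0096, -0.0568,  0.0008]), array([ 0.0007, -0.0047, -0.4446]))
```

Request:
apply_moves --plan '[0.003, -0.014, 0, 0, 0, -0.11, 0.005, -0.028, 0, 0, 0, -0.22, 0.007, -0.042, 0, 0, 0, -0.33, 0.009, -0.056, 0, 0, 0, -0.445, 0.009, -0.056, 0, 0, 0, -0.445, 0.009, -0.056, 0, 0, 0, -0.445]'

```text
clock: 9.72
eef_pos: [0.4007, -0.2095, 0.3113]
tool_rot: [0.004, 1.0, 0.001, -0.002]
ft_force: [-0.7, 0.5, -0.4]
grip_width: 0.06
```

```bash
python3 - <<'E'
from h import *
st();shot("wrist","w7")
E
```

```text
t 9.7167 tcp [ 0.4007 -0.2095  0.3113] z [-0.003  0.002 -1.   ] y [0.009 1.    0.002] F [-0.7  0.5 -0.4] w 0.06 q [-0.48  0.13  0.07  1.52  0.   -0.47]
```

View pics/w7.png

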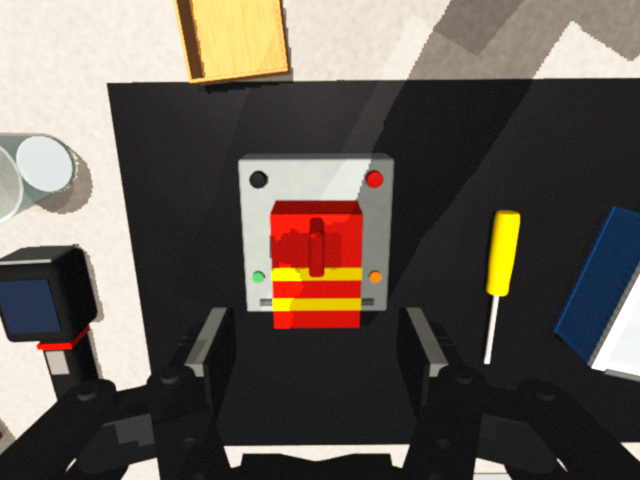

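```bash
python3 - <<'E'
from h import *
im=cv2.imread("pics/w7.png");cv2.imwrite("pics/w7z.png",cv2.resize(im[140:340,225:405],None,fx=3,fy=3,interpolation=cv2.INTER_CUBIC))
E
```

```text
(no output)
```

View pics/w7z.png

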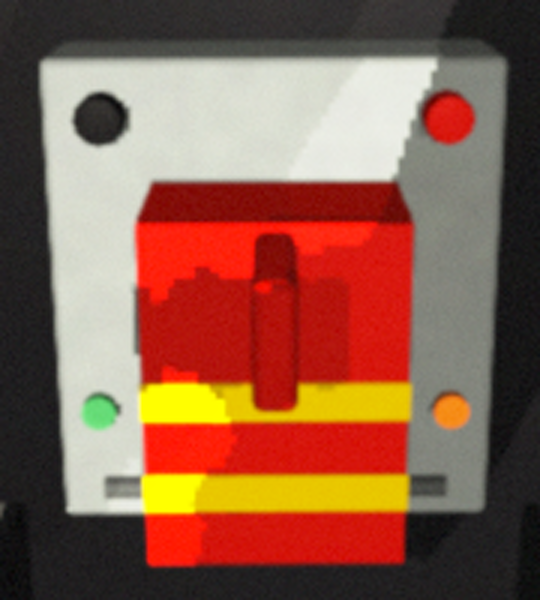

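```bash
python3 - <<'E'
from h import *
c=dict(np.load("pics/w7.npz"))
f=lambda x,y,z:onz(c,225+x/3,140+y/3,z).round(4)
for n,x,y,z in[("tabtop front",275,278,.155),("tabtop back",274,409,.155),("tabbase front",274,236,.105),("guard FL",413,222,.105),("guard FR",136,222,.105),("guard BL",405,565,.105),("guard BR",148,565,.105),("con FL",507,60,.05),("con FR",41,60,.05),("con BL",483,510,.05),("con BR",67,512,.05),("post r",448,118,.064),("post b",100,118,.064)]: print(n,f(x,y,z))
E
```

```text
tabtop front [ 0.4139 -0.2089  0.155 ]
tabtop back [ 0.4491 -0.2095  0.155 ]
tabbase front [ 0.4168 -0.2091  0.105 ]
guard FL [ 0.413  -0.1694  0.105 ]
guard FR [ 0.4123 -0.2485  0.105 ]
guard BL [ 0.5237 -0.1691  0.105 ]
guard BR [ 0.5229 -0.2494  0.105 ]
con FL [ 0.3746 -0.1347  0.05  ]
con FR [ 0.3733 -0.2826  0.05  ]
con BL [ 0.5336 -0.1356  0.05  ]
con BR [ 0.533  -0.2839  0.05  ]
post r [ 0.3905 -0.1547  0.064 ]
post b [ 0.3895 -0.2629  0.064 ]
```

```bash
python3 - <<'E'
from h import *
st();print(toolvec([.4325,-.2095,.19],1.565),toolvec([.4325,-.2095,.119],1.565))
E
```

```text
t 9.7667 tcp [ 0.4011 -0.2091  0.3117] z [-0.003  0.002 -1.   ] y [0.008 1.    0.002] F [ 0.   0.1 -0.2] w 0.0597 q [-0.48  0.13  0.07  1.52  0.   -0.47]
(array([-0.0317, -0.0004,  0.1216]), array([ 0.0018, -0.0027, -0.0019])) (array([-0.0319, -0.0005,  0.1926]), array([ 0.0018, -0.0027, -0.0019]))
```

Request:
apply_moves --plan '[-0.012, 0, 0.03, 0, 0, 0, -0.024, 0, 0.065, 0, 0, 0, -0.032, 0, 0.1, 0, 0, 0, -0.032, 0, 0.122, 0, 0, 0, -0.032, 0, 0.14, 0, 0, 0, -0.032, 0, 0.16, 0, 0, 0, -0.032, 0, 0.18, 0, 0, 0, -0.032, 0, 0.192, 0, 0, 0, -0.032, 0, 0.192, 0, 0, 0, -0.032, 0, 0.192, 0, 0, 0]'

```text
clock: 10.6
eef_pos: [0.4331, -0.2086, 0.1204]
tool_rot: [0.002, 1.0, 0.001, -0.001]
ft_force: [-0.2, -0.1, 0.2]
grip_width: 0.0599
```

```bash
python3 - <<'E'
from h import *
st();shot("wrist","w8")
E
```

```text
t 10.6 tcp [ 0.4331 -0.2086  0.1204] z [-0.002  0.001 -1.   ] y [0.005 1.    0.001] F [-0.2 -0.1  0.2] w 0.0599 q [-0.45  0.29 -0.24  1.05  0.   -0.44]
```

View pics/w8.png

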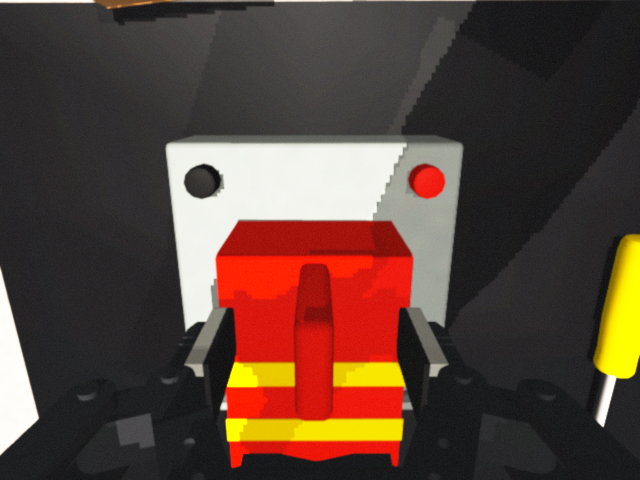

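Request:
apply_moves --plan '[0, 0, 0, 0, 0, 0, 0, 0, 0, 0, 0, 0, 0, 0, 0, 0, 0, 0, 0, 0, 0, 0, 0, 0, 0, 0, 0, 0, 0, 0]' --grip 0.0

```text
clock: 11.07
eef_pos: [0.4341, -0.2094, 0.1222]
tool_rot: [0.002, 1.0, 0.0, 0.001]
ft_force: [-0.1, 2.3, 3.8]
grip_width: 0.011
```

Request:
apply_moves --plan '[-0.007, 0, -0.0065, 0, 0, 0, -0.014, 0, -0.0124, 0, 0, 0, -0.022, 0, -0.018, 0, 0, 0, -0.0297, 0, -0.0227, 0, 0, 0, -0.038, 0, -0.027, 0, 0, 0, -0.0467, 0, -0.0304, 0, 0, 0, -0.056, 0, -0.033, 0, 0, 0, -0.0648, 0, -0.0356, 0, 0, 0, -0.074, 0, -0.037, 0, 0, 0, -0.0834, 0, -0.038, 0, 0, 0, -0.0834, 0, -0.038, 0, 0, 0]'

```text
clock: 11.98
eef_pos: [0.5152, -0.2097, 0.1576]
tool_rot: [0.003, 1.0, 0.001, -0.003]
ft_force: [-3.1, 0.8, -2.3]
grip_width: 0.0112
```

```bash
python3 - <<'E'
from h import *
st();shot("wrist","w9");shot("side","s5")
im=cv2.imread("pics/s5.png");cv2.imwrite("pics/s5z.png",cv2.resize(im[160:300,300:460],None,fx=4,fy=4))
E
```

```text
t 11.9833 tcp [ 0.5152 -0.2097  0.1576] z [-0.006  0.001 -1.   ] y [0.005 1.    0.001] F [-3.1  0.8 -2.3] w 0.0112 q [-0.39  0.4   0.03  1.21 -0.   -0.38]
```

View pics/s5z.png

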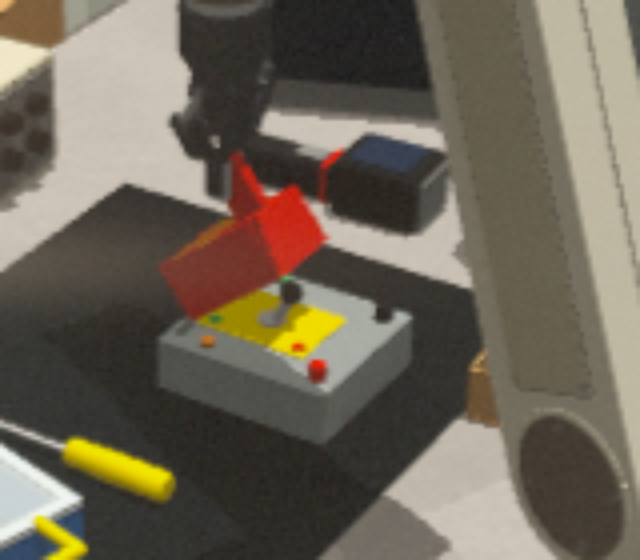

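View pics/w9.png

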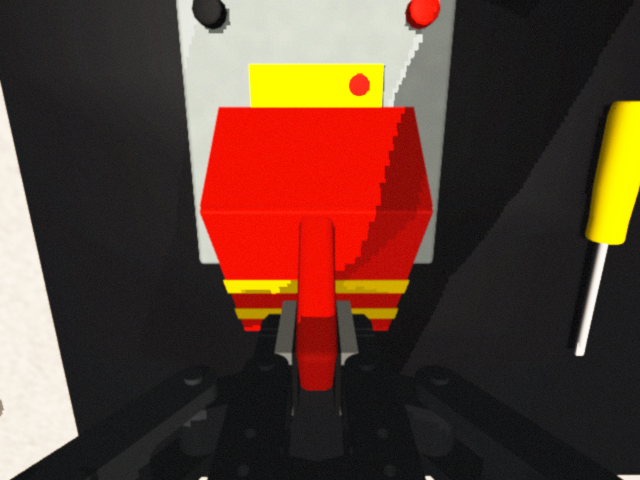

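Request:
apply_moves --plan '[-0.0095, 0, 0, 0, 0, 0, -0.0187, 0, 0.0004, 0, 0, 0, -0.028, 0, 0.0018, 0, 0, 0, -0.0372, 0, 0.0036, 0, 0, 0, -0.046, 0, 0.0065, 0, 0, 0, -0.0551, 0, 0.0096, 0, 0, 0, -0.0635, 0, 0.0138, 0, 0, 0, -0.0718, 0, 0.0181, 0, 0, 0, -0.0795, 0, 0.0235, 0, 0, 0, -0.087, 0, 0.029, 0, 0, 0, -0.094, 0, 0.0355, 0, 0, 0, -0.094, 0, 0.0355, 0, 0, 0]'

```text
clock: 13.08
eef_pos: [0.6116, -0.2101, 0.1234]
tool_rot: [0.002, 1.0, 0.0, 0.0]
ft_force: [-2.4, 2.4, 0.8]
grip_width: 0.0116
```

```bash
python3 - <<'E'
from h import *
st()
E
```

```text
t 13.0833 tcp [ 0.6116 -0.2101  0.1234] z [ 0.001  0.001 -1.   ] y [0.005 1.    0.001] F [-2.4  2.4  0.8] w 0.0116 q [-0.33  0.59  0.25  1.23  0.   -0.33]
```

Request:
apply_moves --plan '[-0.0065, 0, 0.0066, 0, 0, 0, -0.011, 0, 0.0115, 0, 0, 0, -0.0143, 0, 0.0164, 0, 0, 0, -0.0165, 0, 0.0195, 0, 0, 0, -0.018, 0, 0.022, 0, 0, 0, -0.018, 0, 0.022, 0, 0, 0]'

```text
clock: 13.58
eef_pos: [0.6302, -0.2102, 0.1021]
tool_rot: [0.002, 1.0, 0.0, 0.001]
ft_force: [-0.4, 4.0, 3.4]
grip_width: 0.0111
```

```bash
python3 - <<'E'
from h import *
st();shot("wrist","w10");shot("side","s6")
im=cv2.imread("pics/s6.png");cv2.imwrite("pics/s6z.png",cv2.resize(im[160:300,300:460],None,fx=4,fy=4))
E
```

```text
t 13.5833 tcp [ 0.6302 -0.2102  0.1021] z [ 0.002  0.    -1.   ] y [0.004 1.    0.   ] F [-0.4  4.   3.4] w 0.0111 q [-0.32  0.64  0.28  1.21  0.   -0.32]
```

View pics/s6z.png

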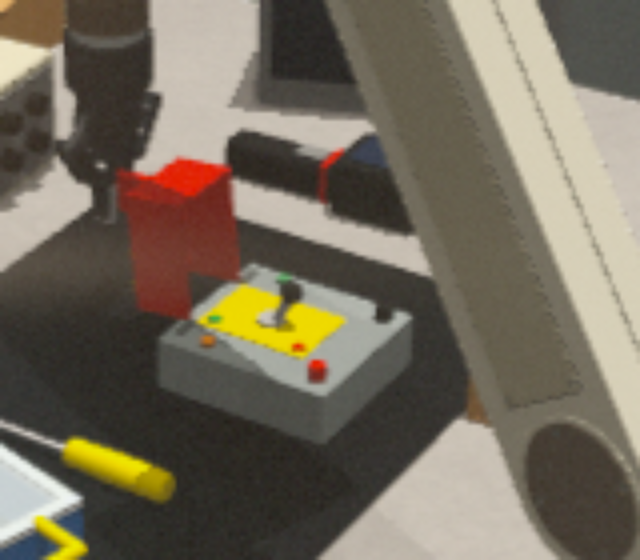

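View pics/w10.png

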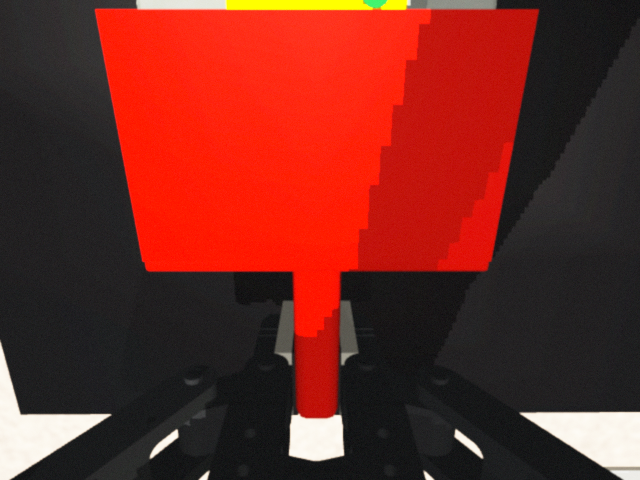

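```bash
cat >> h.py <<'E'
GH=np.array([.523,-.2093,.05])
def gpt(x,y,z,ph):
    return GH+[x*np.cos(ph)+z*np.sin(ph), y, -x*np.sin(ph)+z*np.cos(ph)]
E
python3 - <<'E'
from h import *
c=dict(np.load("pics/w10.npz"));s=dict(np.load("pics/s6.npz"))
for ph in(1.4,1.5,1.57,1.65,1.75):
    print(ph,[proj(c,gpt(*p,ph)).round(0) for p in[(-.11,.04,0),(-.11,-.04,0),(-.11,.04,.055),(-.11,-.04,.055),(-.108,0,.105),(-.072,0,.105)]],[((proj(s,gpt(*p,ph))-[300,160])*4).round(0) for p in[(-.11,.04,0),(-.11,-.04,0),(-.11,.04,.055),(-.11,-.04,.055)]], gpt(-.09,0,.087,ph).round(3))
E
```

```text
1.4 [array([ 568., -203.]), array([  69., -199.]), array([542., 148.]), array([ 97., 150.]), array([320., 401.]), array([319., 335.])] [array([210., 217.]), array([261., 177.]), array([154., 190.]), array([206., 151.])] [ 0.593 -0.209  0.153]
1.5 [array([ 560., -124.]), array([  77., -121.]), array([521., 205.]), array([118., 207.]), array([320., 417.]), array([319., 342.])] [array([198., 212.]), array([250., 173.]), array([143., 190.]), array([195., 152.])] [ 0.603 -0.209  0.146]
1.57 [array([553., -70.]), array([ 85., -67.]), array([508., 237.]), array([131., 238.]), array([320., 422.]), array([319., 344.])] [array([190., 209.]), array([242., 170.]), array([135., 192.]), array([187., 154.])] [ 0.61  -0.209  0.14 ]
1.65 [array([543., -11.]), array([95., -8.]), array([494., 266.]), array([145., 268.]), array([319., 424.]), array([319., 344.])] [array([181., 207.]), array([233., 168.]), array([126., 194.]), array([179., 156.])] [ 0.617 -0.209  0.133]
1.75 [array([530.,  57.]), array([108.,  59.]), array([478., 294.]), array([161., 295.]), array([319., 420.]), array([319., 341.])] [array([170., 205.]), array([222., 166.]), array([116., 198.]), array([169., 160.])] [ 0.625 -0.209  0.123]
```

Request:
apply_moves --plan '[-0.003, 0, 0.005, 0, 0, 0, -0.005, 0, 0.01, 0, 0, 0, -0.006, 0, 0.014, 0, 0, 0, -0.006, 0, 0.016, 0, 0, 0, -0.006, 0, 0.016, 0, 0, 0]'

```text
clock: 14.1
eef_pos: [0.6359, -0.2103, 0.0927]
tool_rot: [0.002, 1.0, -0.0, 0.003]
ft_force: [-9.8, 8.7, 28.6]
grip_width: 0.0113
```

```bash
python3 - <<'E'
from h import *
st();shot("wrist","w11")
E
```

```text
t 14.1 tcp [ 0.6359 -0.2103  0.0927] z [ 0.006 -0.001 -1.   ] y [ 0.005  1.    -0.001] F [-9.8  8.7 28.6] w 0.0113 q [-0.32  0.65  0.28  1.19  0.   -0.32]
```

View pics/w11.png

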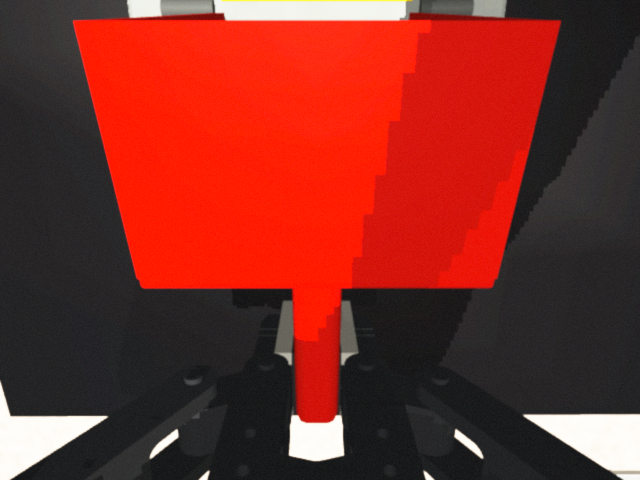

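Request:
apply_moves --plan '[0, 0, -0.006, 0, 0, 0, 0, 0, -0.006, 0, 0, 0, 0, 0, -0.006, 0, 0, 0, 0, 0, -0.006, 0, 0, 0, 0, 0, -0.02, 0, 0, 0, 0, 0, -0.05, 0, 0, 0, 0, 0, -0.09, 0, 0, 0, 0, 0, -0.13, 0, 0, 0, 0, 0, -0.17, 0, 0, 0, 0, 0, -0.19, 0, 0, 0, 0, 0, -0.19, 0, 0, 0]' --grip 0.05

```text
clock: 15.07
eef_pos: [0.6374, -0.2119, 0.2819]
tool_rot: [0.003, 1.0, -0.002, 0.005]
ft_force: [-1.0, 0.6, -0.3]
grip_width: 0.0499
```

```bash
python3 - <<'E'
from h import *
st();shot("wrist","w12");shot("side","s7")
im=cv2.imread("pics/s7.png");cv2.imwrite("pics/s7z.png",cv2.resize(im[160:300,300:460],None,fx=4,fy=4))
print(toolvec([.395,-.2095,.28],1.571))
E
```

```text
t 15.0667 tcp [ 0.6374 -0.2119  0.2819] z [ 0.01  -0.004 -1.   ] y [ 0.005  1.    -0.004] F [-1.   0.6 -0.3] w 0.0499 q [-0.32  0.6   0.68  1.64 -0.   -0.32]
(array([ 0.2406,  0.0004, -0.0047]), array([-0.0007,  0.0011, -0.0056]))
```

View pics/w12.png

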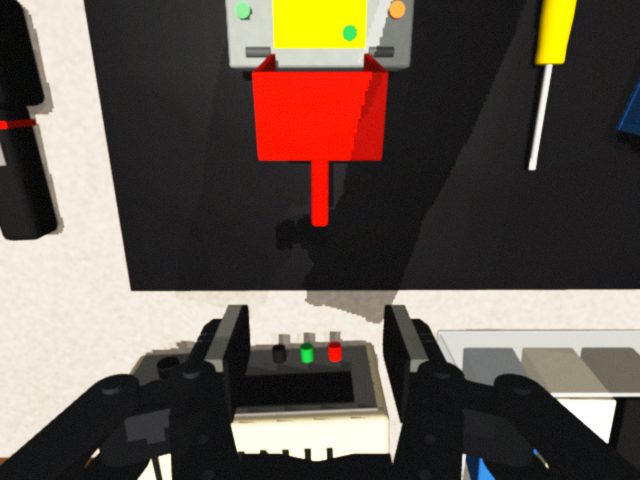

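View pics/s7z.png

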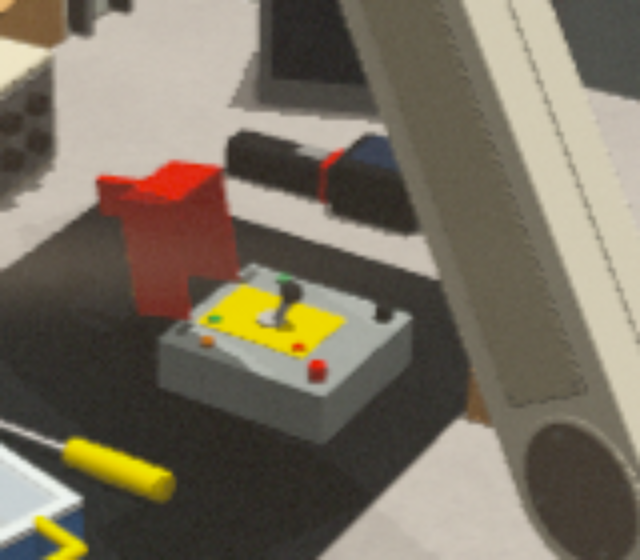

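Request:
apply_moves --plan '[0.035, 0, 0, 0, 0, 0, 0.075, 0, 0, 0, 0, 0, 0.115, 0, 0, 0, 0, 0, 0.155, 0, 0, 0, 0, 0, 0.195, 0, 0, 0, 0, 0, 0.225, 0, 0, 0, 0, 0, 0.245, 0, 0, 0, 0, 0, 0.245, 0, 0, 0, 0, 0, 0.245, 0, 0, 0, 0, 0]' --grip 0.0

```text
clock: 15.92
eef_pos: [0.3884, -0.2092, 0.274]
tool_rot: [0.003, 1.0, 0.001, -0.001]
ft_force: [1.1, -0.3, 0.7]
grip_width: 0.0
```

```bash
python3 - <<'E'
from h import *
st();shot("wrist","w13");c=dict(np.load("pics/w13.npz"))
for a in(-.5,-.4,.5): print(a,proj(c,GH+[-.055+.046*np.sin(a),0,-.008+.046*np.cos(a)]).round(1))
print(toolvec([.398,-.2095,.15],1.571),toolvec([.398,-.2095,.074],1.571))
E
```

```text
t 15.9167 tcp [ 0.3884 -0.2092  0.274 ] z [-0.003  0.001 -1.   ] y [0.006 1.    0.001] F [ 1.1 -0.3  0.7] w 0.0 q [-0.49  0.11 -0.04  1.42 -0.   -0.49]
-0.5 [316.3 269.7]
-0.4 [316.3 275.1]
0.5 [316.6 315.7]
(array([-0.0088, -0.0003,  0.1242]), array([ 0.0012, -0.0021, -0.0059])) (array([-0.0089, -0.0004,  0.2002]), array([ 0.0012, -0.0021, -0.0059]))
```

View pics/w13.png

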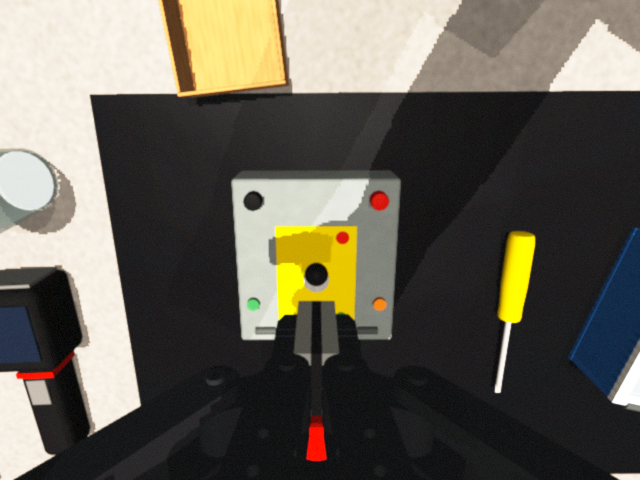

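Request:
apply_moves --plan '[-0.003, 0, 0.035, 0, 0, 0, -0.006, 0, 0.075, 0, 0, 0, -0.009, 0, 0.11, 0, 0, 0, -0.009, 0, 0.145, 0, 0, 0, -0.009, 0, 0.175, 0, 0, 0, -0.009, 0, 0.198, 0, 0, 0, -0.009, 0, 0.198, 0, 0, 0, -0.009, 0, 0.198, 0, 0, 0]'

```text
clock: 16.63
eef_pos: [0.3983, -0.2086, 0.0759]
tool_rot: [0.002, 1.0, 0.001, -0.002]
ft_force: [-0.3, 0.2, 0.6]
grip_width: 0.0001
```

```bash
python3 - <<'E'
from h import *
st();shot("wrist","w14");shot("side","s8")
im=cv2.imread("pics/s8.png");cv2.imwrite("pics/s8z.png",cv2.resize(im[160:300,300:460],None,fx=4,fy=4))
E
```

```text
t 16.6333 tcp [ 0.3983 -0.2086  0.0759] z [-0.005  0.002 -1.   ] y [0.004 1.    0.002] F [-0.3  0.2  0.6] w 0.0001 q [-0.48  0.28 -0.38  0.92  0.   -0.48]
```

View pics/s8z.png

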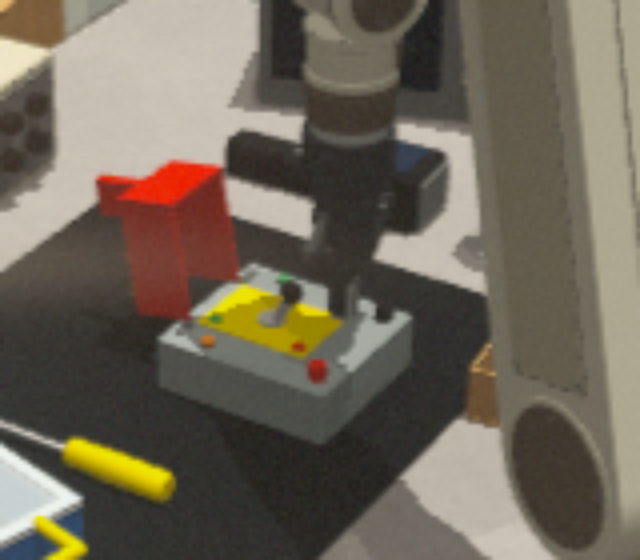

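View pics/w14.png

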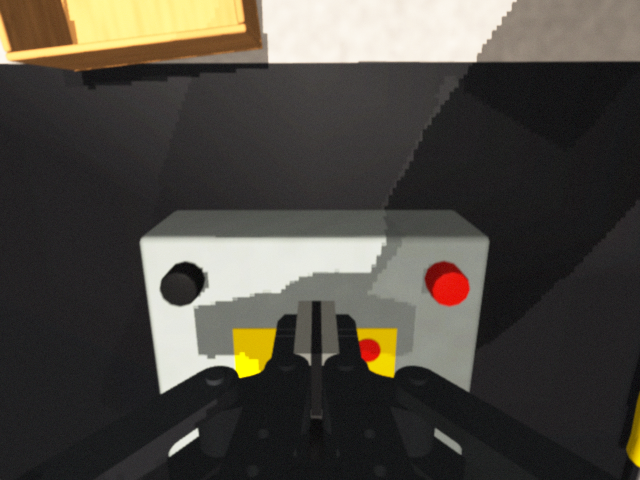

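Request:
apply_moves --plan '[-0.01, 0, 0, 0, 0, 0, -0.02, 0, 0, 0, 0, 0, -0.028, 0, 0, 0, 0, 0, -0.036, 0, 0, 0, 0, 0, -0.044, 0, 0, 0, 0, 0, -0.052, 0, 0, 0, 0, 0, -0.06, 0, 0, 0, 0, 0, -0.066, 0, 0, 0, 0, 0, -0.072, 0, 0, 0, 0, 0, -0.072, 0, 0, 0, 0, 0]'

```text
clock: 17.57
eef_pos: [0.4686, -0.2095, 0.0769]
tool_rot: [0.003, 1.0, 0.0, -0.004]
ft_force: [-6.1, -0.3, 1.7]
grip_width: -0.0001
```

```bash
python3 - <<'E'
from h import *
st();shot("wrist","w15");shot("side","s9")
im=cv2.imread("pics/s9.png");cv2.imwrite("pics/s9z.png",cv2.resize(im[160:300,300:460],None,fx=4,fy=4))
E
```

```text
t 17.5667 tcp [ 0.4686 -0.2095  0.0769] z [-0.007  0.    -1.   ] y [0.005 1.    0.   ] F [-6.1 -0.3  1.7] w -0.0001 q [-0.42  0.39 -0.21  0.98 -0.   -0.41]
```

View pics/s9z.png

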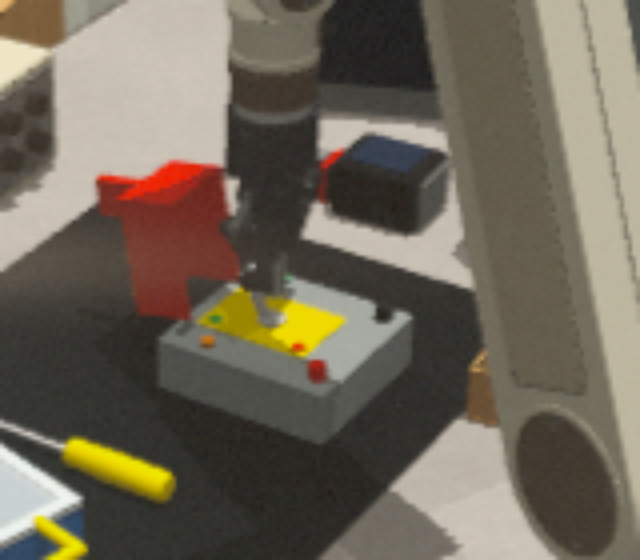

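Request:
apply_moves --plan '[-0.003, 0, 0, 0, 0, 0, -0.006, 0, 0, 0, 0, 0, -0.006, 0, 0, 0, 0, 0, -0.006, 0, 0, 0, 0, 0]'

```text
clock: 18.0
eef_pos: [0.469, -0.2094, 0.0764]
tool_rot: [0.004, 1.0, 0.0, -0.008]
ft_force: [-18.6, -1.3, 11.5]
grip_width: -0.0003
```

Request:
apply_moves --plan '[0.015, 0, 0, 0, 0, 0, 0.035, 0, 0, 0, 0, 0, 0.06, 0, 0, 0, 0, 0, 0.08, 0, 0, 0, 0, 0, 0.08, 0, -0.035, 0, 0, 0, 0.08, 0, -0.075, 0, 0, 0, 0.08, 0, -0.115, 0, 0, 0, 0.08, 0, -0.155, 0, 0, 0, 0.08, 0, -0.19, 0, 0, 0, 0.08, 0, -0.2, 0, 0, 0, 0.08, 0, -0.2, 0, 0, 0]'

```text
clock: 18.92
eef_pos: [0.3998, -0.2106, 0.282]
tool_rot: [0.002, 1.0, -0.002, 0.004]
ft_force: [0.3, 0.9, -0.3]
grip_width: 0.0004
```

```bash
python3 - <<'E'
from h import *
st();shot("wrist","w16");shot("side","s10");c=dict(np.load("pics/w16.npz"))
for a in(-.5,.3,.4,.5): print(a,proj(c,GH+[-.055+.046*np.sin(a),0,-.008+.046*np.cos(a)]).round(1))
im=cv2.imread("pics/s10.png");cv2.imwrite("pics/s10z.png",cv2.resize(im[160:300,300:460],None,fx=4,fy=4))
E
```

```text
t 18.9167 tcp [ 0.3998 -0.2106  0.282 ] z [ 0.009 -0.004 -1.   ] y [ 0.005  1.    -0.004] F [ 0.3  0.9 -0.3] w 0.0004 q [-0.49  0.12 -0.01  1.43  0.   -0.48]
-0.5 [319.  251.3]
0.3 [319.2 290.4]
0.4 [319.2 294. ]
0.5 [319.2 297.2]
```

View pics/s10z.png

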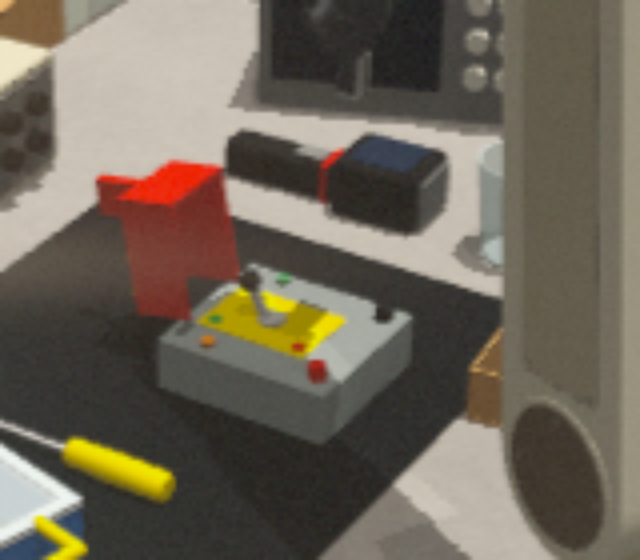

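View pics/w16.png

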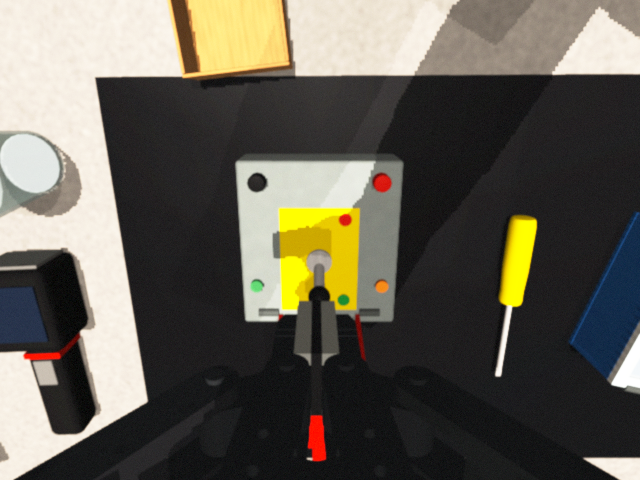

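```bash
python3 - <<'E'
from h import *
st();print(toolvec([.628,-.2098,.28],1.571))
E
```

```text
t 19.0167 tcp [ 0.3975 -0.2095  0.2776] z [ 0.001 -0.    -1.   ] y [ 0.005  1.    -0.   ] F [-0.1  0.7 -0.3] w 0.0001 q [-0.49  0.12 -0.02  1.43  0.   -0.48]
(array([-0.2305,  0.0008, -0.0022]), array([-0.0002,  0.001 , -0.0051]))
```

Request:
apply_moves --plan '[-0.035, 0, -0.002, 0, 0, 0, -0.075, 0, -0.002, 0, 0, 0, -0.115, 0, -0.002, 0, 0, 0, -0.155, 0, -0.002, 0, 0, 0, -0.19, 0, -0.002, 0, 0, 0, -0.215, 0, -0.002, 0, 0, 0, -0.23, 0, -0.002, 0, 0, 0, -0.23, 0, -0.002, 0, 0, 0, -0.23, 0, -0.002, 0, 0, 0]' --grip 0.05

```text
clock: 19.77
eef_pos: [0.6267, -0.2101, 0.2759]
tool_rot: [0.002, 1.0, 0.001, -0.003]
ft_force: [-0.1, 0.6, 0.0]
grip_width: 0.0499
```

```bash
python3 - <<'E'
from h import *
st();print(toolvec([.627,-.2098,.105],1.571));shot("wrist","w17");c=dict(np.load("pics/w17.npz"))
for ph in(1.7,1.75):print([proj(c,gpt(*p,ph)).round(0) for p in[(-.11,.04,0),(-.11,-.04,0),(-.11,.04,.055),(-.11,-.04,.055),(-.108,0,.105),(-.072,0,.105)]])
E
```

```text
t 19.7667 tcp [ 0.6267 -0.2101  0.2759] z [-0.006  0.002 -1.   ] y [0.004 1.    0.002] F [-0.1  0.6  0. ] w 0.0499 q [-0.32  0.59  0.64  1.63 -0.   -0.32]
(array([-0.0012,  0.    ,  0.1709]), array([ 0.0018, -0.0057, -0.0045]))
[array([386.,  83.]), array([248.,  84.]), array([380., 175.]), array([254., 176.]), array([317., 245.]), array([317., 224.])]
[array([385.,  93.]), array([248.,  94.]), array([379., 182.]), array([255., 183.]), array([317., 248.]), array([317., 226.])]
```

View pics/w17.png

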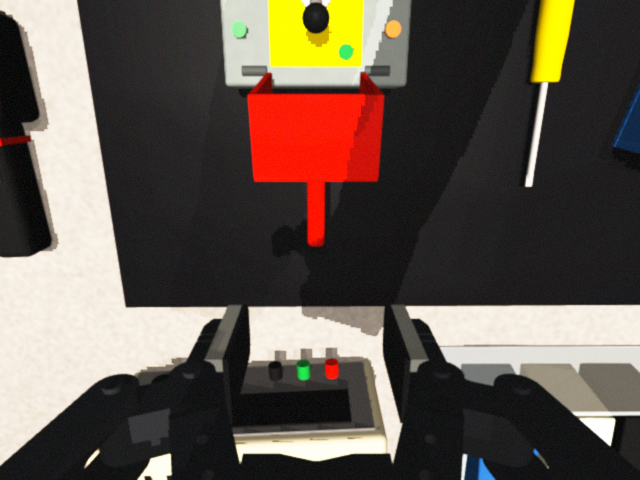

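Request:
apply_moves --plan '[0, 0, 0.035, 0, 0, 0, 0, 0, 0.07, 0, 0, 0, 0, 0, 0.1, 0, 0, 0, 0, 0, 0.125, 0, 0, 0, 0, 0, 0.148, 0, 0, 0, 0, 0, 0.17, 0, 0, 0, 0, 0, 0.17, 0, 0, 0, 0, 0, 0.17, 0, 0, 0]'

```text
clock: 20.48
eef_pos: [0.6247, -0.2104, 0.1089]
tool_rot: [0.003, 1.0, 0.001, -0.002]
ft_force: [0.1, 0.7, 1.2]
grip_width: 0.0503
```

Request:
apply_moves --plan '[0, 0, 0, 0, 0, 0, 0, 0, 0, 0, 0, 0, 0, 0, 0, 0, 0, 0, 0, 0, 0, 0, 0, 0, 0, 0, 0, 0, 0, 0]' --grip 0.0

```text
clock: 20.9
eef_pos: [0.6282, -0.2102, 0.1123]
tool_rot: [0.002, 1.0, 0.0, 0.002]
ft_force: [-1.6, 3.5, 5.9]
grip_width: 0.0112
```

```bash
python3 - <<'E'
from h import *
st();o=sensors.get_obs()
p0=o["eef_pos"]
for ph in np.arange(1.75,-.01,-.125):
    d=gpt(-.09,0,.087,ph)-gpt(-.09,0,.087,1.75); print(round(ph,3),(-d[0]).round(4),(-d[2]).round(4))
E
```

```text
t 20.9 tcp [ 0.6282 -0.2102  0.1123] z [ 0.004  0.    -1.   ] y [0.004 1.    0.   ] F [-1.6  3.5  5.9] w 0.0112 q [-0.32  0.63  0.29  1.23  0.   -0.32]
1.75 -0.0 -0.0
1.625 0.0099 -0.0121
1.5 0.0212 -0.0229
1.375 0.0338 -0.0322
1.25 0.0475 -0.0398
1.125 0.062 -0.0457
1.0 0.0771 -0.0497
0.875 0.0926 -0.0518
0.75 0.1082 -0.052
0.625 0.1237 -0.0502
0.5 0.1389 -0.0464
0.375 0.1535 -0.0409
0.25 0.1673 -0.0335
0.125 0.1801 -0.0245
0.0 0.1916 -0.0139
```

Request:
apply_moves --plan '[0.0055, 0, -0.0065, 0, 0, 0, 0.0109, 0, -0.0124, 0, 0, 0, 0.017, 0, -0.018, 0, 0, 0, 0.0232, 0, -0.0234, 0, 0, 0, 0.0369, 0, -0.0328, 0, 0, 0, 0.0517, 0, -0.0404, 0, 0, 0, 0.0672, 0, -0.0461, 0, 0, 0, 0.0833, 0, -0.0498, 0, 0, 0, 0.0998, 0, -0.0515, 0, 0, 0, 0.1164, 0, -0.0511, 0, 0, 0, 0.1164, 0, -0.0511, 0, 0, 0]'

```text
clock: 21.82
eef_pos: [0.5099, -0.2097, 0.1628]
tool_rot: [0.003, 1.0, 0.0, 0.002]
ft_force: [0.4, 3.7, 3.7]
grip_width: 0.0111
```

```bash
python3 - <<'E'
from h import *
st()
E
```

```text
t 21.8167 tcp [ 0.5099 -0.2097  0.1628] z [ 0.003  0.    -1.   ] y [0.005 1.    0.   ] F [0.4 3.7 3.7] w 0.0111 q [-0.39  0.38  0.01  1.2   0.   -0.39]
```

Request:
apply_moves --plan '[0.008, 0, 0.001, 0, 0, 0, 0.0163, 0, 0.0024, 0, 0, 0, 0.0323, 0, 0.0069, 0, 0, 0, 0.0476, 0, 0.0133, 0, 0, 0, 0.0619, 0, 0.0216, 0, 0, 0, 0.0685, 0, 0.0265, 0, 0, 0, 0.0751, 0, 0.0316, 0, 0, 0, 0.081, 0, 0.037, 0, 0, 0, 0.087, 0, 0.0432, 0, 0, 0, 0.0875, 0, 0.047, 0, 0, 0, 0.088, 0, 0.05, 0, 0, 0, 0.088, 0, 0.05, 0, 0, 0]'

```text
clock: 22.82
eef_pos: [0.4186, -0.2093, 0.1115]
tool_rot: [0.003, 1.0, -0.0, -0.004]
ft_force: [-11.6, 3.2, 12.8]
grip_width: 0.0113
```

```bash
python3 - <<'E'
from h import *
st();shot("wrist","w18");shot("side","s11")
im=cv2.imread("pics/s11.png");cv2.imwrite("pics/s11z.png",cv2.resize(im[160:300,300:460],None,fx=4,fy=4))
E
```

```text
t 22.8167 tcp [ 0.4186 -0.2093  0.1115] z [-0.008 -0.    -1.   ] y [ 0.006  1.    -0.   ] F [-11.6   3.2  12.8] w 0.0113 q [-0.46  0.27 -0.28  1.02 -0.   -0.46]
```

View pics/s11z.png

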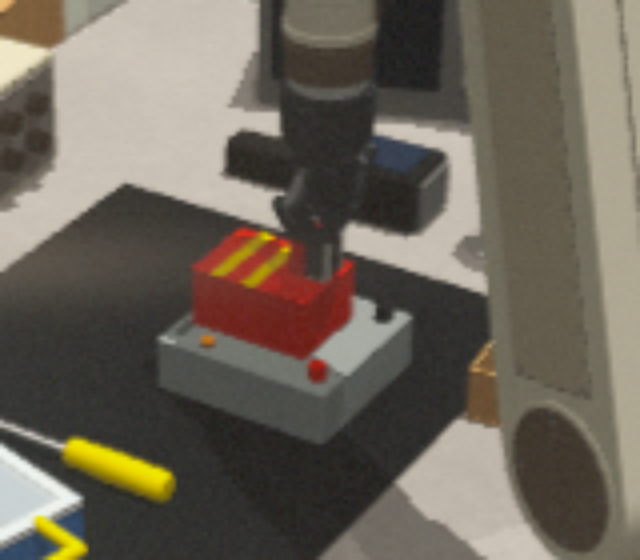

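View pics/w18.png

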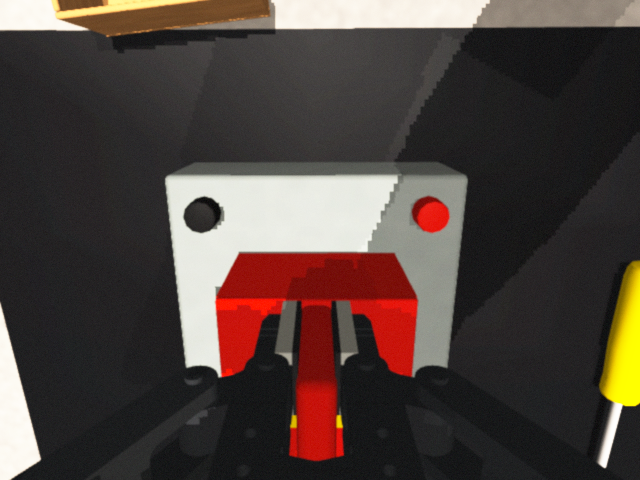

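Request:
apply_moves --plan '[0, 0, 0, 0, 0, 0, 0, 0, 0, 0, 0, 0, 0, 0, -0.001, 0, 0, 0, 0, 0, -0.003, 0, 0, 0, 0, 0, -0.02, 0, 0, 0, 0, 0, -0.05, 0, 0, 0, 0, 0, -0.08, 0, 0, 0, 0, 0, -0.1, 0, 0, 0, 0, 0, -0.1, 0, 0, 0]' --grip 0.05

```text
clock: 23.67
eef_pos: [0.4254, -0.211, 0.2158]
tool_rot: [0.002, 1.0, -0.002, 0.004]
ft_force: [1.5, -0.2, 0.0]
grip_width: 0.0499
```

```bash
python3 - <<'E'
from h import *
st();shot("wrist","w19");c=dict(np.load("pics/w19.npz"))
for ph in(0,.03,.06,.1):print(ph,[proj(c,gpt(*p,ph)).round(1) for p in[(-.11,.04,0),(-.11,-.04,0),(-.11,.04,.055),(-.11,-.04,.055),(-.108,0,.105),(-.072,0,.105)]])
print([proj(c,GH+[-.15,y,0]).round(1) for y in(.075,-.075)])
im=cv2.imread("pics/w19.png");cv2.imwrite("pics/w19z.png",cv2.resize(im[140:440,180:460],None,fx=2,fy=2,interpolation=cv2.INTER_CUBIC))
print(toolvec([.432,-.2095,.175],1.571))
E
```

```text
t 23.6667 tcp [ 0.4254 -0.211   0.2158] z [ 0.008 -0.004 -1.   ] y [ 0.005  1.    -0.004] F [ 1.5 -0.2  0. ] w 0.0499 q [-0.46  0.19 -0.1   1.27 -0.   -0.46]
0 [array([373.2, 193.3]), array([265.8, 193.8]), array([384.1, 212.6]), array([255.4, 213.1]), array([320. , 242.3]), array([320.1, 305.5])]
0.03 [array([373.8, 194.4]), array([265.3, 194.8]), array([384.8, 216.7]), array([254.8, 217.2]), array([320. , 250.4]), array([320.2, 312.7])]
0.06 [array([374.3, 195.6]), array([264.8, 196. ]), array([385.4, 221. ]), array([254.2, 221.5]), array([320.1, 258.7]), array([320.2, 320. ])]
0.1 [array([375.1, 197.4]), array([264.1, 197.9]), array([386.3, 227. ]), array([253.4, 227.5]), array([320.1, 270.1]), array([320.2, 329.7])]
[array([424.4, 138.1]), array([214.6, 139.1])]
(array([-0.0074,  0.0012,  0.0385]), array([-0.0029,  0.0051, -0.0051]))
```

View pics/w19z.png

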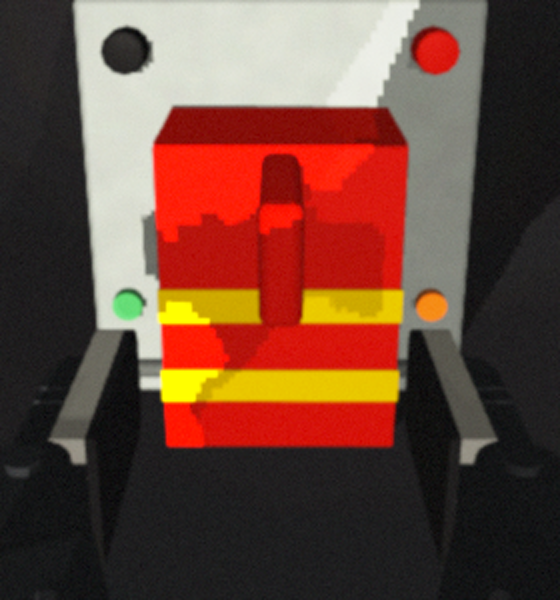

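Request:
apply_moves --plan '[-0.003, 0.001, 0, 0, 0, 0, -0.006, 0.001, 0, 0, 0, 0, -0.006, 0.001, 0, 0, 0, 0, -0.006, 0.001, 0, 0, 0, 0, -0.006, 0.001, 0.015, 0, 0, 0, -0.006, 0.001, 0.03, 0, 0, 0, -0.006, 0.001, 0.045, 0, 0, 0, -0.006, 0.001, 0.055, 0, 0, 0, -0.006, 0.001, 0.061, 0, 0, 0, -0.006, 0.001, 0.065, 0, 0, 0, -0.006, 0.001, 0.065, 0, 0, 0]' --grip 0.0

```text
clock: 24.63
eef_pos: [0.4276, -0.2084, 0.1542]
tool_rot: [0.003, 1.0, -0.001, 0.002]
ft_force: [-21.2, 9.8, 58.3]
grip_width: 0.0003
```

Request:
apply_moves --plan '[0, 0, -0.01, 0, 0, 0, 0, 0, -0.04, 0, 0, 0, 0, 0, -0.08, 0, 0, 0, 0, 0, -0.12, 0, 0, 0, 0, 0, -0.15, 0, 0, 0, 0.04, 0, -0.16, 0, 0, 0, 0.08, 0, -0.16, 0, 0, 0, 0.1, 0, -0.16, 0, 0, 0, 0.1, 0, -0.16, 0, 0, 0, 0.1, 0, -0.16, 0, 0, 0]'

```text
clock: 25.47
eef_pos: [0.3279, -0.2082, 0.3059]
tool_rot: [0.003, 1.0, -0.0, 0.0]
ft_force: [-0.2, -0.4, -0.3]
grip_width: 0.0001
```

```bash
python3 - <<'E'
from h import *
st();shot("side","s12");shot("top","t12");shot("wrist","w20")
a=cv2.imread("pics/s12.png")[180:350,220:450];cv2.imwrite("pics/s12z.png",cv2.resize(a,None,fx=3.4,fy=3.4))
E
```

```text
t 25.4667 tcp [ 0.3279 -0.2082  0.3059] z [ 0. -0. -1.] y [ 0.006  1.    -0.   ] F [-0.2 -0.4 -0.3] w 0.0001 q [-0.57 -0.01 -0.08  1.49  0.   -0.56]
```

View pics/s12z.png

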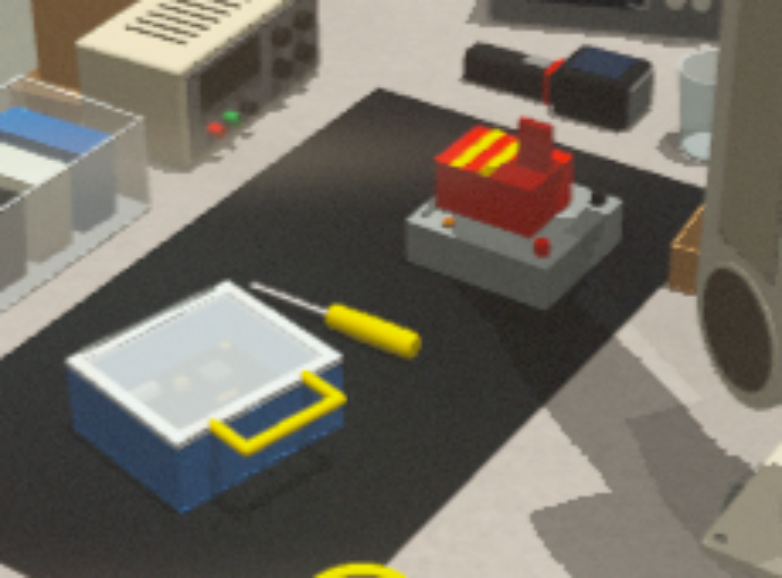

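View pics/t12.png

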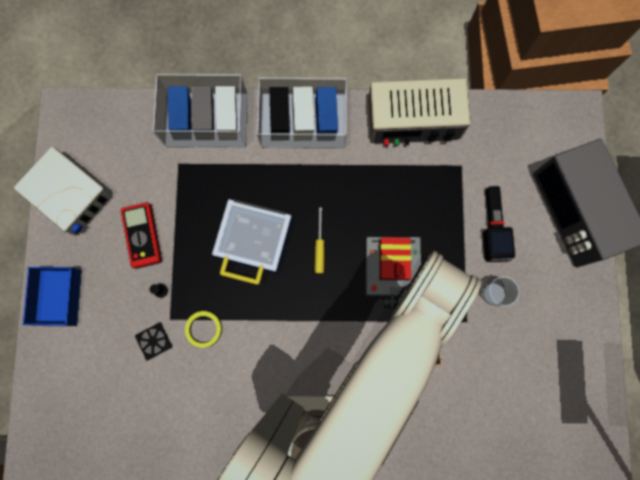

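```bash
python3 - <<'E'
from h import *
print(bot.job_done());st()
E
```

```text
the job is handed in; nothing more can be done
None
the job is handed in; nothing more can be done
```

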